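# Refit the strainer of the bench suction port

### The job

The suction port of the key-cutting bench has been emptied and must be closed again so that filings are drawn off but dropped pins are caught. Lay the loose strainer disk flat into the port's mouth, down on its rubber seal with the knob up, and let go of it; then set the screw ring over it and screw it down clockwise until it clamps the strainer snugly - finger-tight, without forcing it, as overtightening crushes the seal. Leave the ring screwed on and level, let go, and do not disturb the other things on the bench.

Things in the scene. Friction and masses are not known exactly. Their poses are not given: they have to be found in the camera images.
- mouth (a point): centre of the suction port's mouth at rim height, 62 mm above the bench; z up. Fixed: grey flange, diameter 102, 10 high; on it a steel tube, diameter 55, up to 45; above that the threaded neck, diameter 48, up to the chamfered rim at 62 (all mm above the bench). The mouth is a round recess, diameter 42.4, edge chamfered, 8 mm deep down to the seal.
- seal_top (a point): on the port's axis, at the top of the black rubber seal ring that lies 8 mm below the rim in the mouth (54 mm above the bench). The strainer lies on it; it yields about 1 mm per 20 N. z up.
- thread (a point): on the port's axis, 54.6 mm above the bench: middle of the neck's thread (right-handed, three-start, lead 18 mm a turn = 2.9 mm per rad). Three ridges, to 54 mm diameter, 2.5 thick, 82 deg long, 38 deg gaps; tops fall clockwise from 56.6 to 52.5 mm above the bench. The tube was screwed into its flange at any angle: where the ridges start is unknown, this yaw does not tell it.
- strainer_mid (a point): strainer: perforated steel disk, diameter 40, 5 thick, with a brass pull knob on its middle (head diameter 14, from 11 to 22 mm above the underside); 22 mm high, about 90 g. Lies flat, knob up. Point on its axis, half-way up, 11 mm above its underside; z up along the knob. Lying on the seal it has 1.2 mm play all round and this point is 3 mm above the mouth point.
- strainer: the same strainer; origin at the centre of its underside, z up along the knob. The disk's top is 5 mm above it, so that it ends 3 mm below the port's rim.
- ring_mid (a point): screw ring: knurled steel ring, outside diameter 64, 20 mm high, opening of 31 mm in its top for the knob; about 160 g. Lies on the bench right way up, open threaded side down. Point on its axis, half-way up, 10 mm above its lower edge; z up. Clamped on the port this point is 3.5 to 4.5 mm below the mouth point.
- ring: the same ring; origin at the centre of its lower edge, z up. Inside, 1.5 to 4.5 mm above the edge, three lugs (20 deg long, 0.7 mm clear of the neck) run in the thread. Set on at any angle it mostly rests on the ridges, origin 50.5 to 55.5 mm above the bench; pressed lightly and turned clockwise (from above) it slides down them and, after 120 deg at most, goes between them; its lip meets the strainer at 49.
- ring_lip (a point): on the ring's axis at the lip that presses on the strainer's rim, 10 mm above the ring's lower edge. Within 60 deg past the ridges the lugs catch under the next ones and draw the ring down 2.9 mm per rad. Turning takes about 0.1 N m till it clamps, then rises: snug (17 N) is about 0.35 N m, 0.3 rad past first grip; 0.45 N m, 0.5 rad past it (30 N), is forcing. Stays when let go.
- cylinder_1: bystander: brass euro lock cylinder, 17 x 64 x 37, standing on its narrow edge (mm); origin under its middle
- cylinder_2: bystander: nickel euro lock cylinder, 17 x 64 x 37, standing on its narrow edge (mm); origin under its middle
- loupe: bystander: black loupe standing, 33 across, 30 high (mm); origin under its middle
- pliers: bystander: combination pliers lying flat, 53 x 167 x 13 (mm); origin under its middle
- tweezers: bystander: steel tweezers lying flat, 15 x 121 x 7 (mm); origin under its middle
- pin_tin: bystander: round closed tin, 70 across, 24 high (mm); origin under its middle
- padlock: bystander: brass padlock standing upright, 18 x 45 x 70 (mm); origin under its middle
- dust_brush: bystander: flat dust brush lying, 104 x 249 x 50 (mm); origin under its middle
Not all that is in view belongs to the job. Of the things like the part that bears mouth, leave any that is pink; of the rest the larger one is meant.

How it is judged:
By the outcome, as a careful person would: the job done as asked, in the order asked, and still so for the second after the job is handed in, with the robot touching nothing.
It also fails if it takes over 64 s, if anything falls off the work surface, if the arm or the gripper's body presses on something with over 40 N, if the wrist force passes 120 N, or if a joint passes its speed limit or range.

### The arm

A 6-joint arm with a two-finger parallel gripper is mounted at the origin on a cart in front of the work surface, level with it; the furniture and walls round the work are solid. World frame = base frame: x ahead of the robot, y to its left, z up, the work surface at z = 0. Lengths are in mm, angles in rad, forces in N, time in s.
With the tool pointing down it reaches from about 300 to 775 mm from the base axis. Payload 14.6 kg.
Tool frame: the origin (TCP) lies between the finger pads; the fingertips stand 11 mm ahead of it and the grasp point (between the pads) lies 8 mm behind it; z points along the fingers, y is the direction in which the jaws open and shut (so a half turn about z gives the same grasp; the last joint's range is limited). The gripper opens to 94 mm and grips with 3 to 60 N. Pads are 16 mm wide; open, the fingers measure 119 mm over their backs; the gripper's body (75 mm by 177 mm) begins 78 mm behind the grasp point.
Start: joints at [-1.371, 0.3, 1.521, -0, 1.321, -0.067], TCP at [144.999, -530.532, 216.446] pointing down, gripper open.
Joint ranges: [-3.03, 3.03], [-0.79, 2.21], [0.23, 2.52], [-1.04, 4.18], [0, 3.07], [-2.55, 2.55]. Speed limits (rad/s): [2.22, 2.22, 2.57, 3.14, 3.14, 3.14].

### API

Orientations are given as [roll, pitch, yaw] about the fixed x, y, z axes, in that order (R = Rz(yaw) Ry(pitch) Rx(roll)).
In Python, from cell import * gives the robot as it stands.
- The arm moves only by the tool arm_command, never from a script. Its argument "deltas" is a list of rows, each an object with "xyz": the shift along the world's x, y, z in m, a list of three; "turn": the turn, a rotation vector about the world's x, y, z in rad, a list of three. A call has 1 to 12 rows; each row shifts and turns the commanded pose from where the row before left it; what a row does not reach is not made up. A row lasts 1/8 s, in which the tool goes at most 62.5 mm and 10.7 degrees, less where a joint would pass 70% of its speed; a pose out of reach is approached as far as the arm can. A call with a gripper value outside its range is refused whole. "gripper" is the closure, from 0 (fully open) to 1 (shut), set as the call begins (left out, the last holds). The fingers move at their own pace and stop on an object; "force" is the grip in N (left out, the last holds). Time passes only in rows, so rows that do not move let the fingers close. It gives the time, the measured TCP pose, the force and the opening at its end, in the units of the state.
- read_state(): the state, without advancing time (a new reading comes with each control period).
- camera(name): name is "scene" or "top" or "wrist"; returns a dict with "color" (480x640x3 uint8, red, green, blue), "fx", "fy", "cx", "cy" (pixels), "k1" (the pictures are not rectified: a ray, as slopes to the right and down, at radius r is drawn at 1 + k1 r^2 times it, then the intrinsics apply), "rvec" (rotation vector, rad) and "tvec" (3), from world to camera coordinates, as OpenCV has them; the wrist camera has in their place "mount" (4x4, takes a point from camera to tool coordinates, whose origin is the TCP and whose axes are the flange's). Camera axes: x right, y down, z forward; pixel columns grow to the right and rows downward; lengths in mm; the calibration is good to about 2 mm. A picture is of the moment at which its call begins: read the wrist's pose just before it. There is no depth.
- sign_off(): hands the job in, once; it reports no verdict.
The state is a dict: "clock": time; "joints": joint angles; "qd": joint speeds; "effort": joint torques, N m; "eef_pos": TCP position; "eef_rot": TCP orientation; "wrist_force": force on the tool from outside, world axes, zero at the start; "moment": the same for the moment, N m; "finger_gap": finger opening in mm.
Only numpy, scipy, OpenCV 4.12 (cv2) and the standard library are available. Lean on these libraries where they do the work, as an engineer would, in place of code of your own. Each camera call takes 0.05 s, during which the arm holds its last target.

## Working session

There is one attempt and no reset: what is moved stays moved. The work goes in short steps, Python scripts to look and compute and a tool call to move; the robot and the scene stay as the last step left them, time stands still between calls to the robot, and variables do not carry over. Pictures are saved under pics/ and viewed, and the job is handed in when it is done.

Besides the shell and the picture viewer there is one more tool, called after "Request:" by a JSON object that holds its "name" and its "arguments", one argument or row to a line. arm_command: Moves the arm, as the interface text tells. Its arguments: {"type":"object","properties":{"deltas":{"type":"array","items":{"type":"object","properties":{"xyz":{"type":"array","items":{"type":"number"}},"turn":{"type":"array","items":{"type":"number"}}}}},"gripper":{"type":"number"},"force":{"type":"number"}},"required":["deltas"]}

```bash
ls; mkdir -p pics; cat > h.py <<'E'
from cell import *
import numpy as np, cv2
from scipy.spatial.transform import Rotation as R
def snap(n,f):
    s=read_state(); c=camera(n); cv2.imwrite('pics/'+f,c['color'][:,:,::-1]); c['s']=s; return c
def pose(c):
    if 'mount' in c:
        s=c['s']; T=np.eye(4); T[:3,:3]=R.from_euler('xyz',s['eef_rot']).as_matrix(); T[:3,3]=s['eef_pos']
        M=T@np.array(c['mount']); return M[:3,:3],M[:3,3]
    Rm=R.from_rotvec(np.ravel(c['rvec'])).as_matrix(); return Rm.T,-Rm.T@np.ravel(c['tvec'])
def ray(c,u,v):
    x=(u-c['cx'])/c['fx'];y=(v-c['cy'])/c['fy'];rd=np.hypot(x,y);r=rd
    for _ in range(50): r=rd/(1+c['k1']*r*r)
    k=r/rd if rd>0 else 1
    Rm,o=pose(c); return o,Rm@np.array([x*k,y*k,1])
def onz(c,u,v,z):
    o,d=ray(c,u,v); return o+d*(z-o[2])/d[2]
def proj(c,p):
    Rm,o=pose(c); q=Rm.T@(np.array(p)-o); x,y=q[0]/q[2],q[1]/q[2]; k=1+c['k1']*(x*x+y*y)
    return c['cx']+c['fx']*x*k,c['cy']+c['fy']*y*k
import pickle
E
python3 - <<'E'
from h import *
for n in ['scene','top','wrist']:
    c=snap(n,n+'0.png'); pickle.dump(c,open(n+'0.pkl','wb'))
    print(n,c['fx'],c['cx'],c['cy'],c['k1'],pose(c)[1])
print(read_state())
E
```

```text
pics
scene 503.4664629711168 326.35928728048253 237.70046137420587 -0.015136366035236033 [-256.42918209  596.07954794  873.70171207]
top 513.8059831965912 317.73443175507475 240.13439117251258 -0.008043294166628355 [4.18648911e+02 1.00533897e+00 1.50472627e+03]
wrist 360.1838882494079 321.0578966030178 237.02091348946198 -0.056305521171884594 [ 211.84886944 -511.76702395  383.73113779]
{'clock': 0.15, 'joints': array([-1.37058263e+00,  3.00338454e-01,  1.52139119e+00, -1.48886744e-05,
        1.32069425e+00, -6.66107369e-02]), 'qd': array([-0.00052196, -0.00077122, -0.00042018,  0.00129368, -0.00021643,
        0.00088601]), 'effort': array([ 1.46053189e-03, -5.31954753e+01, -3.52821493e+01,  7.08316430e-02,
        2.35665013e-02, -4.18353864e-05]), 'eef_pos': array([ 144.97208993, -530.37279706,  216.03942235]), 'eef_rot': array([-3.1407623e+00, -4.0937701e-05,  2.6682811e-01]), 'wrist_force': array([ 0.39971333,  0.30191299, -0.77101476]), 'moment': array([0.01350893, 0.02070866, 0.00087226]), 'finger_gap': 93.87969467843345}
```

View pics/top0.png

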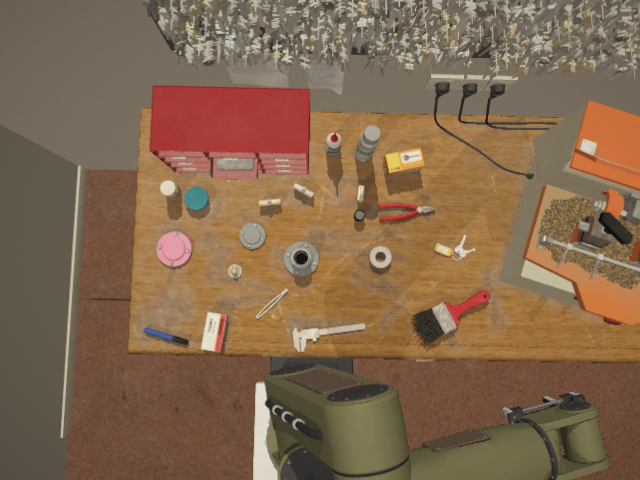

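View pics/scene0.png

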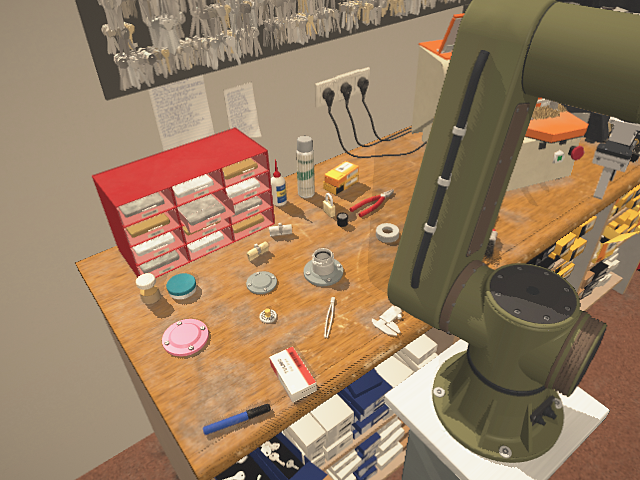

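View pics/wrist0.png

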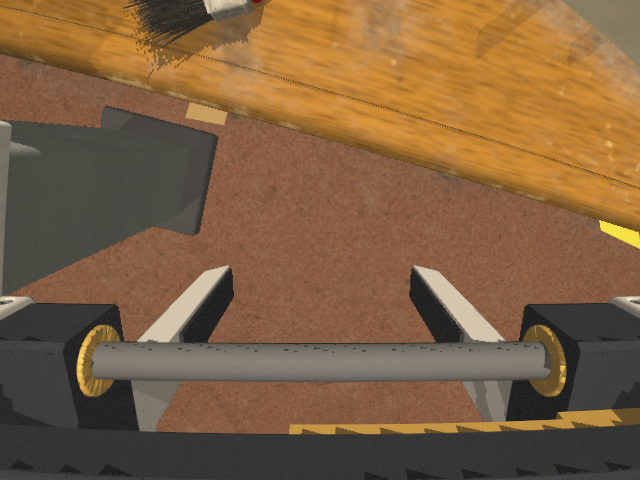

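The top view shows the port at about (301,258), the strainer at (235,271) and the ring at (380,258). A pink flange is at (174,249) and a small grey one at (252,236). Next I'll zoom in and measure.

```bash
python3 - <<'E'
from h import *
t=pickle.load(open('top0.pkl','rb')); s=pickle.load(open('scene0.pkl','rb'))
a=t['color'][200:320,150:430,::-1]; a=cv2.resize(a,(784,336),interpolation=cv2.INTER_CUBIC)
b=s['color'][205:345,220:410,::-1]; b=cv2.resize(b,(760,560),interpolation=cv2.INTER_CUBIC)
cv2.imwrite('pics/ta.png',a); cv2.imwrite('pics/sb.png',b)
print(onz(t,301,258,62),onz(t,235,271,11),onz(t,380,258,15),onz(s,323,256,62),onz(s,268,316,5),onz(s,388,232,15))
print(onz(t,252,236,5))
E
```

```text
[507.70953654  36.64006556  62.        ] [469.06923731 228.35568504  11.        ] [ 515.44134909 -191.73537258   15.        ] [499.71481007  42.58664402  62.        ] [464.18478568 231.40250969   5.        ] [ 511.3978726  -189.79555533   15.        ]
[572.76777403 183.17804775   5.        ]
```

View pics/ta.png

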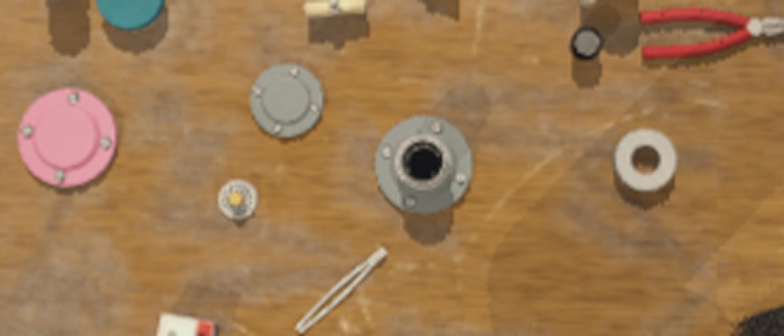

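View pics/sb.png

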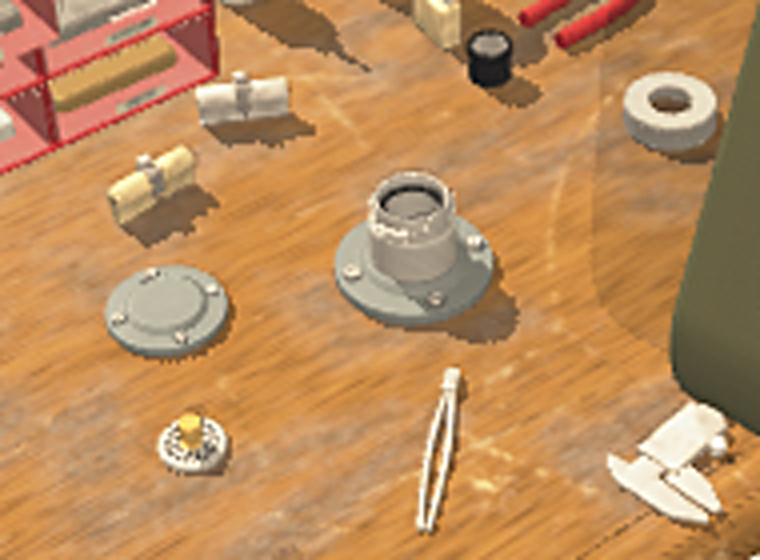

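```bash
python3 - <<'E'
from h import *
w=pickle.load(open('wrist0.pkl','rb'))
print(np.array(w['mount']).round(3), pose(w)[0][:,2])
for p in [(0,0)]: print(onz(w,320,240,0),onz(w,320,100,0),onz(w,320,400,0))
E
```

```text
[[  -0.      -0.971   -0.238   69.415]
 [   1.      -0.       0.      -0.437]
 [  -0.      -0.238    0.971 -167.782]
 [   0.       0.       0.       1.   ]] [-0.22965794 -0.06187037 -0.97130288]
[ 117.5597912  -535.97655502    0.        ] [ 258.4256025  -497.60356456    0.        ] [ -81.58501885 -590.19606317    0.        ]
```

Request:
{"name": "arm_command", "arguments": {
  "deltas": [
    {"xyz": [0.03, 0.05, 0.01]},
    {"xyz": [0.03, 0.05, 0.01]},
    {"xyz": [0.03, 0.05, 0.01]},
    {"xyz": [0.03, 0.05, 0]},
    {"xyz": [0.03, 0.05, 0]},
    {"xyz": [0.03, 0.05, 0]},
    {"xyz": [0.03, 0.04, 0]}
  ]
}}

```text
validation failed for argument at $.de...
```

Request:
{"name": "arm_command", "arguments": {
  "deltas": [
    {"xyz": [0.03, 0.05, 0.01], "turn": [0.0, 0.0, 0.0]},
    {"xyz": [0.03, 0.05, 0.01], "turn": [0.0, 0.0, 0.0]},
    {"xyz": [0.03, 0.05, 0.01], "turn": [0.0, 0.0, 0.0]},
    {"xyz": [0.03, 0.05, 0.0], "turn": [0.0, 0.0, 0.0]},
    {"xyz": [0.03, 0.05, 0.0], "turn": [0.0, 0.0, 0.0]},
    {"xyz": [0.03, 0.05, 0.0], "turn": [0.0, 0.0, 0.0]},
    {"xyz": [0.03, 0.04, 0.0], "turn": [0.0, 0.0, 0.0]}
  ]
}}

```text
clock: 1.02
eef_pos: [355.6, -188.6, 246.6]
eef_rot: [3.141, -0.0, 0.267]
wrist_force: [0.6, -1.5, 0.2]
finger_gap: 94.2
```

```bash
python3 - <<'E'
from h import *
w=snap('wrist','w1.png'); pickle.dump(w,open('w1.pkl','wb'))
print(w['s']['eef_pos'],proj(w,[513,-190,10]),proj(w,[507,37,62]))
E
```

```text
[ 355.5926241  -188.62986953  246.60968234] (np.float64(362.12230108443396), np.float64(69.62121209457337)) (np.float64(124.32400610960383), np.float64(-2.555872560586039))
```

View pics/w1.png

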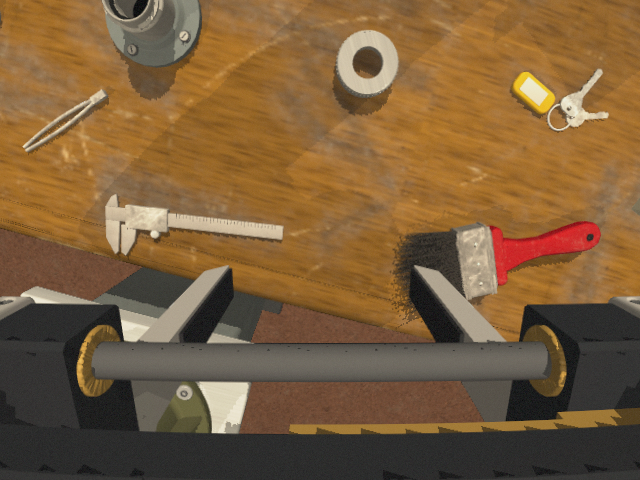

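The wrist view shows the ring's top centre at (367,62), close to the prediction. The port is cut off at the top left. I'll move on to view the port and strainer.

Request:
{"name": "arm_command", "arguments": {
  "deltas": [
    {"xyz": [0.01, 0.05, 0.0], "turn": [0.0, 0.0, 0.0]},
    {"xyz": [0.01, 0.05, 0.0], "turn": [0.0, 0.0, 0.0]},
    {"xyz": [0.01, 0.05, 0.0], "turn": [0.0, 0.0, 0.0]},
    {"xyz": [0.01, 0.05, 0.0], "turn": [0.0, 0.0, 0.0]},
    {"xyz": [0.0, 0.03, 0.0], "turn": [0.0, 0.0, 0.0]},
    {"xyz": [0.0, 0.0, 0.0], "turn": [0.0, 0.0, 0.0]}
  ]
}}

```text
clock: 1.82
eef_pos: [394.8, 40.8, 246.3]
eef_rot: [-3.141, 0.0, 0.27]
wrist_force: [-0.6, -1.2, -0.4]
finger_gap: 93.9
```

```bash
python3 - <<'E'
from h import *
w=snap('wrist','w2.png'); pickle.dump(w,open('w2.pkl','wb'))
print(w['s']['eef_pos'],proj(w,[507,37,62]),proj(w,[467,230,5]))
E
```

```text
[394.82343642  40.82355129 246.292118  ] (np.float64(357.52043428406773), np.float64(107.78124364318214)) (np.float64(171.70047639207877), np.float64(102.56750129971488))
```

View pics/w2.png

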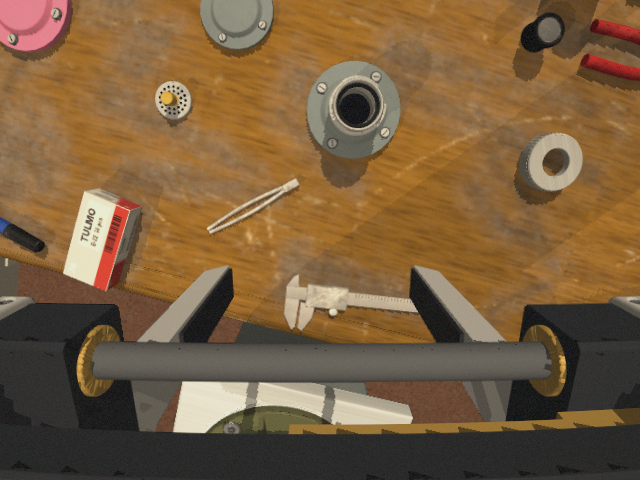

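All three parts are in one view: port at about (358,103), strainer at (173,101) and ring at (552,162). I'll measure them by contours.

```bash
python3 - <<'E'
from h import *
w=pickle.load(open('w2.pkl','rb'));w1=pickle.load(open('w1.pkl','rb'))
def crop(c,u,v,r,f,k=6):
    a=c['color'][v-r:v+r,u-r:u+r,::-1]; cv2.imwrite('pics/'+f,cv2.resize(a,None,fx=k,fy=k,interpolation=cv2.INTER_CUBIC))
im=w['color']
a=[c['color'][v-48:v+48,u-48:u+48,::-1] for c,u,v in [(w,358,103),(w,173,101),(w,552,162),(w1,367,64)]]
A=np.vstack([np.hstack(a[:2]),np.hstack(a[2:])]); cv2.imwrite('pics/c4.png',cv2.resize(A,None,fx=3.1,fy=3.1,interpolation=cv2.INTER_CUBIC))
hsv=cv2.cvtColor(im,cv2.COLOR_RGB2HSV); h,s,v=cv2.split(hsv)
def ell(c,m,box,mn=30):
    x0,y0,x1,y1=box; mm=np.zeros_like(m); mm[y0:y1,x0:x1]=m[y0:y1,x0:x1]
    cs,_=cv2.findContours(mm,cv2.RETR_EXTERNAL,cv2.CHAIN_APPROX_NONE)
    k=max(cs,key=cv2.contourArea); return cv2.fitEllipse(cv2.convexHull(k)),cv2.contourArea(k)
# knob brass
m=((h>15)&(h<30)&(s>150)&(v>120)).astype(np.uint8)*255
low=((s<70)&(v>60)).astype(np.uint8)*255
low=cv2.morphologyEx(low,cv2.MORPH_CLOSE,np.ones((5,5)))
for nm,b,z in [('strainer',(145,70,200,130),5)]:
    e,ar=ell(w,low,b); print(nm,e,onz(w,*e[0],z))
e,ar=ell(w,low,(300,45,410,170)); print('flange',e,onz(w,*e[0],10))
dk=(v<60).astype(np.uint8)*255
e,ar=ell(w,dk,(335,80,382,130)); print('bore',e,onz(w,*e[0],62))
for c,b in [(w,(510,130,585,195)),(w1,(335,25,400,110))]:
    g=cv2.cvtColor(c['color'],cv2.COLOR_RGB2HSV); q=((g[...,1]<60)&(g[...,2]>110)).astype(np.uint8)*255
    e,ar=ell(c,q,b); print('ring',e,ar,onz(c,*e[0],10),onz(c,*e[0],20))
E
```

```text
strainer ((172.98977661132812, 99.90168762207031), (35.50972366333008, 38.512054443359375), 148.5703125) [470.0940132  229.13974906   5.        ]
flange ((352.97161865234375, 109.29881286621094), (93.54308319091797, 97.57123565673828), 14.928166389465332) [510.88415925  37.88970165  10.        ]
bore ((357.56585693359375, 104.77478790283203), (42.752105712890625, 44.603965759277344), 171.04466247558594) [509.58591217  37.72572592  62.        ]
ring ((553.2609252929688, 160.48611450195312), (56.0666618347168, 58.70781326293945), 5.174226760864258) 2427.5 [ 521.45821321 -195.30335688   10.        ] [ 519.97878134 -188.99142577   20.        ]
ring ((366.91351318359375, 62.697776794433594), (61.46599578857422, 65.04920196533203), 2.2875428199768066) 3023.5 [ 520.94685023 -192.89002032   10.        ] [ 518.50913833 -192.32003843   20.        ]
```

View pics/c4.png

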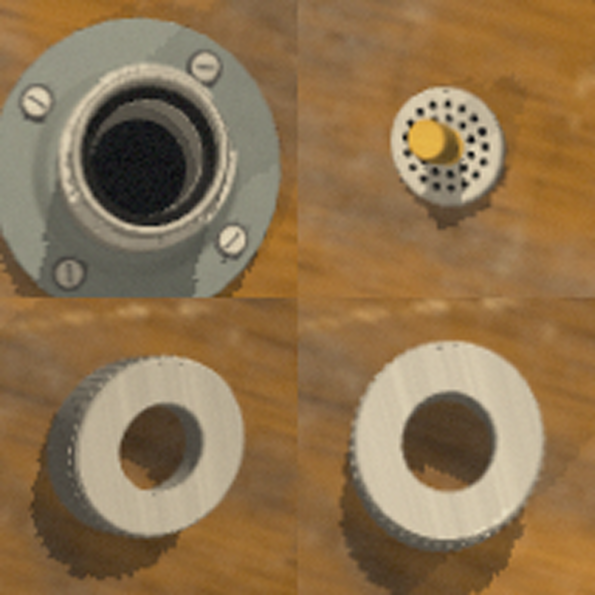

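Request:
{"name": "arm_command", "arguments": {
  "deltas": [
    {"xyz": [0.015, 0.04, -0.03], "turn": [0.0, 0.0, 0.0]},
    {"xyz": [0.015, 0.04, -0.03], "turn": [0.0, 0.0, 0.0]},
    {"xyz": [0.015, 0.04, -0.03], "turn": [0.0, 0.0, 0.0]},
    {"xyz": [0.015, 0.04, -0.03], "turn": [0.0, 0.0, 0.0]},
    {"xyz": [0.015, 0.028, -0.03], "turn": [0.0, 0.0, 0.0]},
    {"xyz": [0.0, 0.0, -0.02], "turn": [0.0, 0.0, 0.0]},
    {"xyz": [0.0, 0.0, 0.0], "turn": [0.0, 0.0, 0.0]}
  ],
  "gripper": 0.6,
  "force": 20
}}

```text
clock: 2.75
eef_pos: [469.7, 226.3, 75.1]
eef_rot: [3.141, 0.003, 0.266]
wrist_force: [-0.6, -0.4, 0.6]
finger_gap: 37.7
```

```bash
python3 - <<'E'
from h import *
w=snap('wrist','w3.png'); pickle.dump(w,open('w3.pkl','wb'))
s=w['s'];print(s['eef_pos'],s['eef_rot'],s['finger_gap'],proj(w,[470,229,5]),proj(w,[470,229,22]),proj(w,s['eef_pos']))
E
```

```text
[469.66094891 226.25845017  75.10843495] [3.14112606e+00 3.09383836e-03 2.65906392e-01] 37.672752555335634 (np.float64(317.8830967284274), np.float64(251.0078042917742)) (np.float64(317.6740718054116), np.float64(258.39661693940684)) (np.float64(321.90575754395996), np.float64(292.15045335358144))
```

View pics/w3.png

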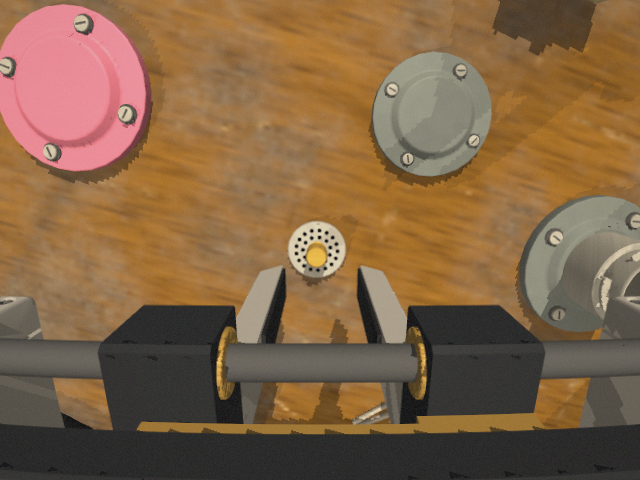

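The strainer disk is at about (317,249), and the knob at (316,257) lies between and ahead of the fingertips. I'll refine its position.

```bash
python3 - <<'E'
from h import *
w=pickle.load(open('w3.pkl','rb'));im=w['color']
h,s,v=cv2.split(cv2.cvtColor(im,cv2.COLOR_RGB2HSV))
low=((s<80)&(v>60)).astype(np.uint8)*255
mm=np.zeros_like(low); mm[215:282,287:350]=low[215:282,287:350]
mm=cv2.morphologyEx(mm,cv2.MORPH_CLOSE,np.ones((7,7)))
cs,_=cv2.findContours(mm,0,1);k=max(cs,key=cv2.contourArea);e=cv2.fitEllipse(cv2.convexHull(k));print(e,onz(w,*e[0],5))
kn=((h>15)&(h<30)&(s>130)&(v>150)).astype(np.uint8)*255
mm=np.zeros_like(low); mm[235:275,300:332]=kn[235:275,300:332]
cs,_=cv2.findContours(mm,0,1);k=max(cs,key=cv2.contourArea);e=cv2.minEnclosingCircle(k);print(e,onz(w,*e[0],20))
E
```

```text
((316.38836669921875, 249.14695739746094), (56.62406921386719, 57.73157501220703), 84.61302185058594) [471.01290234 230.3347946    5.        ]
((316.0, 254.0), 12.649210929870605) [471.97222688 230.66686454  20.        ]
```

Request:
{"name": "arm_command", "arguments": {
  "deltas": [
    {"xyz": [0.001, 0.004, -0.02], "turn": [0.0, 0.0, 0.0]},
    {"xyz": [0.0, 0.0, -0.02], "turn": [0.0, 0.0, 0.0]},
    {"xyz": [0.0, 0.0, -0.015], "turn": [0.0, 0.0, 0.0]},
    {"xyz": [0.0, 0.0, 0.0], "turn": [0.0, 0.0, 0.0]}
  ]
}}

```text
clock: 3.3
eef_pos: [471.0, 231.0, 21.3]
eef_rot: [3.141, 0.001, 0.266]
wrist_force: [0.5, 0.3, 0.2]
finger_gap: 37.8
```

Request:
{"name": "arm_command", "arguments": {
  "deltas": [
    {"xyz": [0.0, 0.0, -0.001], "turn": [0.0, 0.0, 0.0]},
    {"xyz": [0.0, 0.0, 0.0], "turn": [0.0, 0.0, 0.0]},
    {"xyz": [0.0, 0.0, 0.0], "turn": [0.0, 0.0, 0.0]},
    {"xyz": [0.0, 0.0, 0.0], "turn": [0.0, 0.0, 0.0]},
    {"xyz": [0.0, 0.0, 0.0], "turn": [0.0, 0.0, 0.0]}
  ],
  "gripper": 1.0,
  "force": 20
}}

```text
clock: 3.92
eef_pos: [471.3, 231.6, 20.9]
eef_rot: [-3.142, -0.001, 0.267]
wrist_force: [-1.1, -1.3, 5.3]
finger_gap: 13.6
```

```bash
python3 - <<'E'
from h import *
w=snap('wrist','w4.png'); pickle.dump(w,open('w4.pkl','wb'))
s=w['s'];print(s['eef_pos'],s['eef_rot'],s['finger_gap'],s['wrist_force'])
cv2.imwrite('pics/w4c.png',cv2.resize(w['color'][180:360,220:420,::-1],None,fx=4,fy=3,interpolation=2)[:560])
E
```

```text
[471.25060201 231.55065602  20.89934521] [-3.14155845e+00 -7.08500571e-04  2.66845239e-01] 13.643107613635875 [-1.05148944 -1.25067239  5.29483422]
```

View pics/w4c.png

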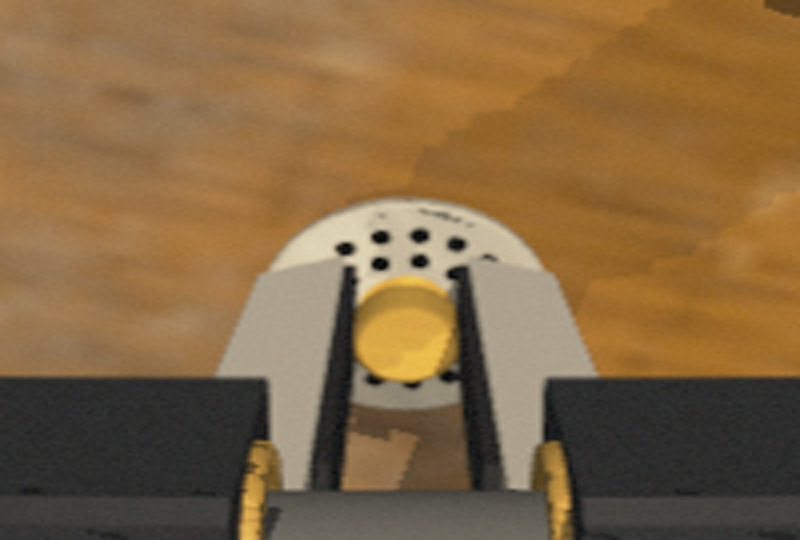

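The knob is gripped (gap 13.6) and centred. Lifting and carrying it to above the port.

Request:
{"name": "arm_command", "arguments": {
  "deltas": [
    {"xyz": [0.0, 0.0, 0.04], "turn": [0.0, 0.0, 0.0]},
    {"xyz": [0.0, -0.01, 0.05], "turn": [0.0, 0.0, 0.0]},
    {"xyz": [0.01, -0.04, 0.02], "turn": [0.0, 0.0, 0.0]},
    {"xyz": [0.01, -0.04, 0.0], "turn": [0.0, 0.0, 0.0]},
    {"xyz": [0.01, -0.04, 0.0], "turn": [0.0, 0.0, 0.0]},
    {"xyz": [0.0, -0.03, 0.0], "turn": [0.0, 0.0, 0.0]},
    {"xyz": [0.0, -0.02, 0.0], "turn": [0.0, 0.0, 0.0]},
    {"xyz": [0.0, -0.01, 0.0], "turn": [0.0, 0.0, 0.0]},
    {"xyz": [0.0, 0.0, 0.0], "turn": [0.0, 0.0, 0.0]}
  ]
}}

```text
clock: 5.1
eef_pos: [501.0, 41.4, 130.4]
eef_rot: [-3.141, 0.0, 0.266]
wrist_force: [-0.4, -0.2, -0.6]
finger_gap: 13.1
```

```bash
python3 - <<'E'
from h import *
w=snap('wrist','w5.png'); pickle.dump(w,open('w5.pkl','wb'))
s=w['s'];print(s['eef_pos'],s['eef_rot'],s['finger_gap'],s['wrist_force'])
p=s['eef_pos'];print(proj(w,p+np.array([0,0,-16])),proj(w,[509.6,37.8,62]),proj(w,[509.6,37.8,10]))
w4=pickle.load(open('w4.pkl','rb'));print('knob',onz(w4,321.5,290,22),w4['s']['eef_pos'])
E
```

```text
[500.97986247  41.37991753 130.37628512] [-3.14147169e+00  9.36731383e-05  2.66205753e-01] 13.067404092407823 [-0.37724096 -0.22630341 -0.5912333 ]
(np.float64(321.83528881201215), np.float64(280.75576169887285)) (np.float64(330.11165177919753), np.float64(243.02592794926073)) (np.float64(328.5548239407232), np.float64(226.86936720193978))
knob [472.73650969 232.16717897  22.        ] [471.25060201 231.55065602  20.89934521]
```

View pics/w5.png

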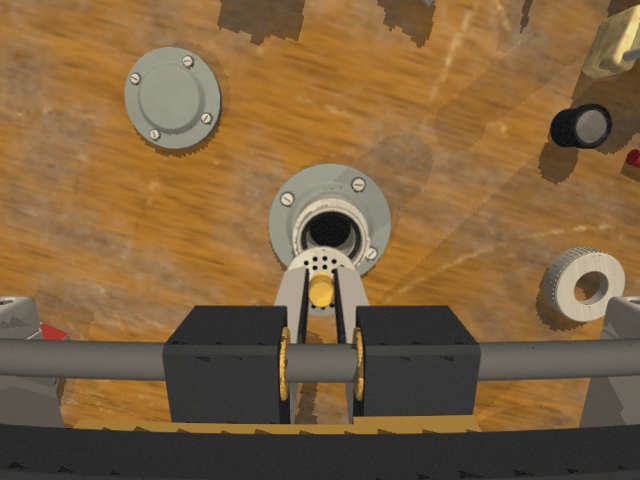

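Flange screws are at (287,200), (359,185) and (371,254). Their centre agrees with the port estimate. I'll refine port and knob numerically.

```bash
python3 - <<'E'
from h import *
w=pickle.load(open('w5.pkl','rb'));im=w['color']
h,s,v=cv2.split(cv2.cvtColor(im,cv2.COLOR_RGB2HSV))
p=w['s']['eef_pos']
# knob
kn=((h>15)&(h<30)&(s>130)&(v>120)).astype(np.uint8)*255
mm=np.zeros_like(kn); mm[265:315,303:340]=kn[265:315,303:340]
cs,_=cv2.findContours(mm,0,1);k=max(cs,key=cv2.contourArea);e=cv2.minEnclosingCircle(k);x,y,ww,hh=cv2.boundingRect(k);print('knob',e,x,y,ww,hh,onz(w,*e[0],129)-p)
# screws
for u,vv in [(287,200),(359,185),(371,254)]:
    q=v[vv-9:vv+10,u-9:u+10].astype(float); m=q>165; yy,xx=np.nonzero(m); print('screw',u-9+xx.mean(),vv-9+yy.mean(),len(xx),onz(w,u-9+xx.mean(),vv-9+yy.mean(),12))
# bore: dark within
dk=((v<70)).astype(np.uint8)*255; mm=np.zeros_like(dk); mm[195:262,295:365]=dk[195:262,295:365]
cs,_=cv2.findContours(mm,0,1);k=max(cs,key=cv2.contourArea);print('dark',cv2.boundingRect(k))
cv2.imwrite('pics/w5c.png',cv2.resize(im[150:330,240:420,::-1],None,fx=3.3,fy=3.3,interpolation=2))
E
```

```text
knob ((321.0, 289.1764831542969), 17.292604446411133) 309 272 25 35 [ 0.87663865  0.70666555 -1.37628512]
screw 286.7692307692308 198.8021978021978 91 [523.32017746  76.25793218  12.        ]
screw 358.1219512195122 184.0487804878049 82 [549.53399625  24.65260087  12.        ]
screw 368.5986394557823 252.59863945578232 147 [4.97744263e+02 1.46738651e-01 1.20000000e+01]
dark (301, 212, 60, 47)
```

View pics/w5c.png

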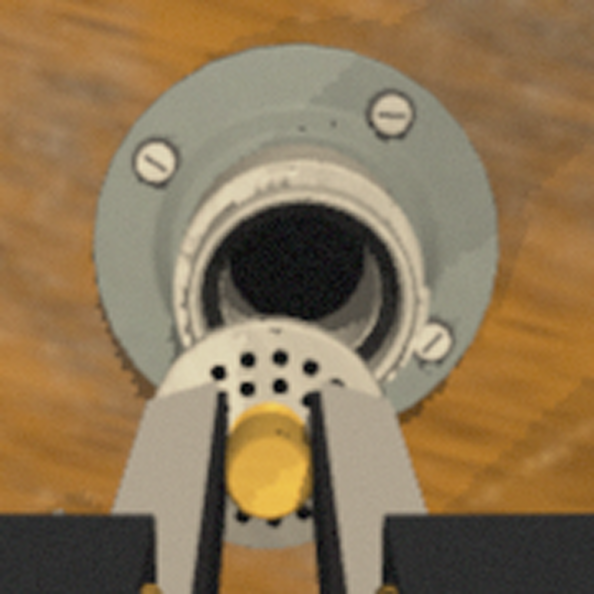

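```bash
python3 - <<'E'
from h import *
w=pickle.load(open('w5.pkl','rb'));p=w['s']['eef_pos']
f=lambda x,y:(240+x/3.3,150+y/3.3)
a=onz(w,*f(273,318),114.5);b=onz(w,*f(270,549),112);print(a,b,(a+b)/2-p,np.linalg.norm(a-b))
print(onz(w,(286.77+371.2)/2,(198.8+253.6)/2,12))
# dark-band outer edge pts of mouth at rim
P=np.array([onz(w,*f(*q),61.5) for q in [(297,198),(401,290),(193,290),(370,225),(222,225)]])
A=np.c_[2*P[:,:2],np.ones(len(P))];s=np.linalg.lstsq(A,(P[:,:2]**2).sum(1),rcond=None)[0];print(s[:2],np.sqrt(s[2]+s[0]**2+s[1]**2))
P=np.array([onz(w,*f(*q),10) for q in [(296,44),(94,245),(498,245),(150,102),(440,102)]])
A=np.c_[2*P[:,:2],np.ones(len(P))];s=np.linalg.lstsq(A,(P[:,:2]**2).sum(1),rcond=None)[0];print(s[:2],np.sqrt(s[2]+s[0]**2+s[1]**2))
E
```

```text
[519.76953559  46.02079839 114.5       ] [479.50094457  35.52086603 112.        ] [ -1.34462239  -0.60908532 -17.12628512] 41.6900228161015
[510.63176732  37.7660772   12.        ]
[510.83718174  38.31443213] 21.507457701052505
[510.97460254  37.33105001] 50.131564559648545
```

Request:
{"name": "arm_command", "arguments": {
  "deltas": [
    {"xyz": [0.01, -0.003, -0.015], "turn": [0.0, 0.0, 0.0]},
    {"xyz": [0.0, 0.0, -0.025], "turn": [0.0, 0.0, 0.0]},
    {"xyz": [0.0, 0.0, 0.0], "turn": [0.0, 0.0, 0.0]}
  ]
}}

```text
clock: 5.52
eef_pos: [510.1, 39.2, 89.1]
eef_rot: [-3.141, 0.003, 0.268]
wrist_force: [-0.0, 0.4, -0.3]
finger_gap: 13.2
```

```bash
python3 - <<'E'
from h import *
w=snap('wrist','w6.png'); pickle.dump(w,open('w6.pkl','wb'))
s=w['s'];print(s['eef_pos'],s['eef_rot'],s['finger_gap'],s['wrist_force'])
cv2.imwrite('pics/w6c.png',cv2.resize(w['color'][170:340,230:420,::-1],None,fx=3.4,fy=3.4,interpolation=2))
s=snap('scene','s6.png'); cv2.imwrite('pics/s6c.png',cv2.resize(s['color'][200:320,250:400,::-1],None,fx=5,fy=5,interpolation=2))
E
```

```text
[510.0912112   39.18650419  89.12468466] [-3.14066638e+00  3.08966763e-03  2.67638332e-01] 13.17787390240958 [-0.02481697  0.43681982 -0.26420355]
```

View pics/w6c.png

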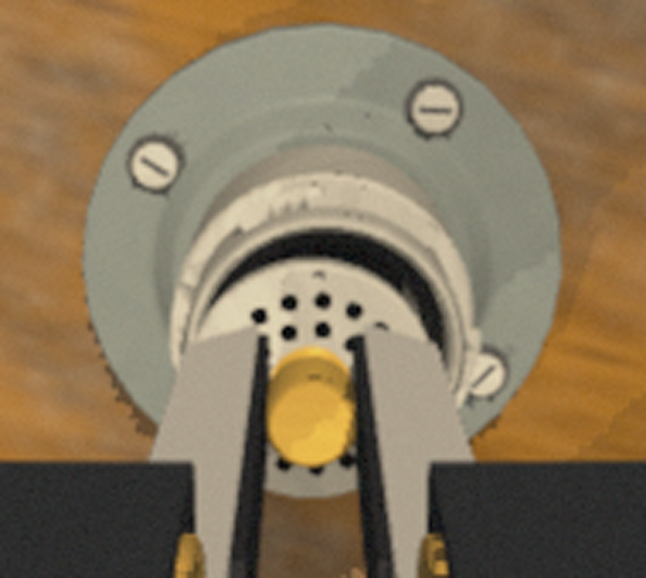

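View pics/s6c.png

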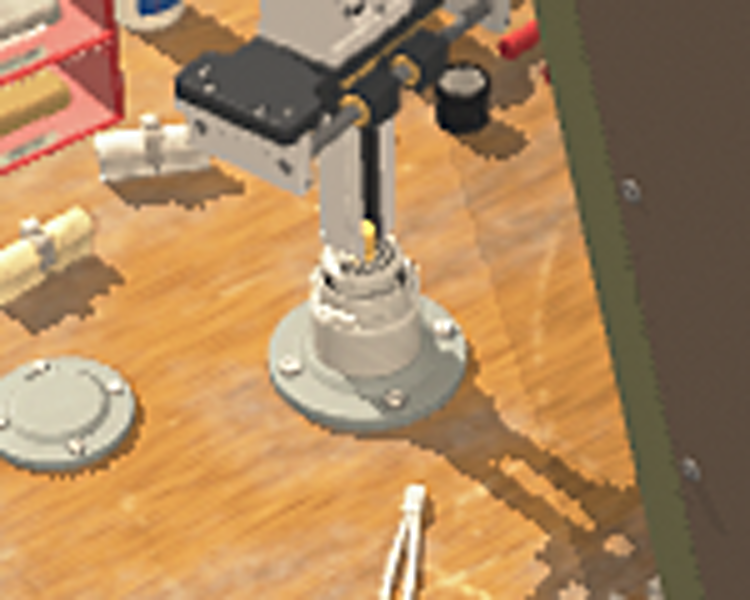

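```bash
python3 - <<'E'
from h import *
w=pickle.load(open('w6.pkl','rb'));p=w['s']['eef_pos'];print(p)
f=lambda x,y:(230+x/3.4,170+y/3.4)
def fit(pts,z,r=None):
    P=np.array([onz(w,*f(*q),z)[:2] for q in pts])
    from scipy.optimize import least_squares
    if r: return least_squares(lambda c:np.hypot(*(P-c).T)-r,P.mean(0)-[20,5]).x
    s=least_squares(lambda c:np.hypot(*(P-c[:2]).T)-c[2],[510,38,20]).x; return s
print('flange',fit([(328,25),(84,245),(561,270),(150,100),(497,95)],10,51))
print('rim outer', fit([(330,215)],61.5,22.2))
print('disk',fit([(312,258),(240,282),(390,282),(205,318)],73.2,20),fit([(312,258),(308,497)],73.2))
sc=[f(155,163),f(435,107),f(486,375)]
print('screws',(onz(w,*sc[0],12)+onz(w,*sc[2],12))/2)
E
```

```text
[510.0912112   39.18650419  89.12468466]
flange [509.91025062  36.64360057]
rim outer [512.13937539  37.25554186]
disk [509.72531178  38.72899244] [509.65688713  37.93779517  20.34993637]
screws [510.65350752  36.69632857  12.        ]
```

Request:
{"name": "arm_command", "arguments": {
  "deltas": [
    {"xyz": [0.001, -0.001, -0.003], "turn": [0.0, 0.0, 0.0]},
    {"xyz": [0.0, 0.0, -0.003], "turn": [0.0, 0.0, 0.0]},
    {"xyz": [0.0, 0.0, -0.003], "turn": [0.0, 0.0, 0.0]},
    {"xyz": [0.0, 0.0, 0.0], "turn": [0.0, 0.0, 0.0]}
  ]
}}

```text
clock: 6.12
eef_pos: [511.9, 37.5, 81.3]
eef_rot: [-3.141, 0.0, 0.267]
wrist_force: [0.3, 0.1, -1.2]
finger_gap: 13.3
```

Request:
{"name": "arm_command", "arguments": {
  "deltas": [
    {"xyz": [0.0, 0.0, -0.002], "turn": [0.0, 0.0, 0.0]},
    {"xyz": [0.0, 0.0, -0.002], "turn": [0.0, 0.0, 0.0]},
    {"xyz": [0.0, 0.0, 0.0], "turn": [0.0, 0.0, 0.0]}
  ]
}}

```text
clock: 6.5
eef_pos: [511.9, 37.5, 77.3]
eef_rot: [-3.141, 0.0, 0.267]
wrist_force: [-0.6, 0.1, -1.3]
finger_gap: 12.8
```

Request:
{"name": "arm_command", "arguments": {
  "deltas": [
    {"xyz": [0.0, 0.0, -0.001], "turn": [0.0, 0.0, 0.0]},
    {"xyz": [0.0, 0.0, -0.0015], "turn": [0.0, 0.0, 0.0]},
    {"xyz": [0.0, 0.0, 0.0], "turn": [0.0, 0.0, 0.0]}
  ]
}}

```text
clock: 6.88
eef_pos: [512.0, 37.5, 75.0]
eef_rot: [3.142, -0.0, 0.267]
wrist_force: [0.1, 0.4, -0.2]
finger_gap: 13.1
```

```bash
python3 - <<'E'
from h import *
w=snap('wrist','w7.png'); s=w['s'];print(s['eef_pos'],s['eef_rot'],s['finger_gap'],s['wrist_force'])
cv2.imwrite('pics/w7c.png',cv2.resize(w['color'][170:340,230:420,::-1],None,fx=3.4,fy=3.4,interpolation=2))
E
```

```text
[512.04241204  37.48237846  74.98476197] [ 3.14158427e+00 -7.82112484e-05  2.66821808e-01] 13.09464131726422 [ 0.10540822  0.36240288 -0.24062216]
```

View pics/w7c.png

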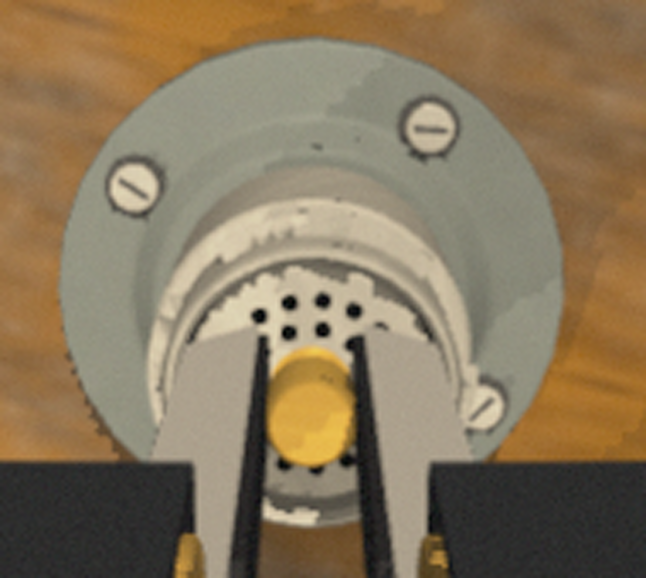

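The disk sits inside the mouth and its weight is off the wrist. I'll release with a small opening, then rise.

Request:
{"name": "arm_command", "arguments": {
  "deltas": [
    {"xyz": [0.0, 0.0, -0.0005], "turn": [0.0, 0.0, 0.0]},
    {"xyz": [0.0, 0.0, 0.0], "turn": [0.0, 0.0, 0.0]},
    {"xyz": [0.0, 0.0, 0.0], "turn": [0.0, 0.0, 0.0]},
    {"xyz": [0.0, 0.0, 0.005], "turn": [0.0, 0.0, 0.0]},
    {"xyz": [0.0, 0.0, 0.04], "turn": [0.0, 0.0, 0.0]},
    {"xyz": [-0.03, 0.0, 0.05], "turn": [0.0, 0.0, 0.0]},
    {"xyz": [-0.03, 0.0, 0.05], "turn": [0.0, 0.0, 0.0]},
    {"xyz": [0.0, 0.0, 0.0], "turn": [0.0, 0.0, 0.0]}
  ],
  "gripper": 0.6
}}

```text
clock: 7.92
eef_pos: [452.2, 37.6, 223.5]
eef_rot: [3.14, -0.007, 0.267]
wrist_force: [0.4, -0.4, -0.6]
finger_gap: 37.9
```

```bash
python3 - <<'E'
from h import *
w=snap('wrist','w8.png'); pickle.dump(w,open('w8.pkl','wb'));s=w['s'];print(s['eef_pos'],s['eef_rot'],s['finger_gap'],s['wrist_force'])
x,y=map(int,proj(w,[511,37.5,62]));print(x,y)
cv2.imwrite('pics/w8c.png',cv2.resize(w['color'][y-65:y+65,x-75:x+75,::-1],None,fx=4.5,fy=4.5,interpolation=2))
E
```

```text
[452.1812542   37.55323412 223.47853142] [ 3.13974896 -0.00692185  0.26696298] 37.8600138745679 [ 0.44184255 -0.41416892 -0.63022301]
338 164
```

View pics/w8c.png

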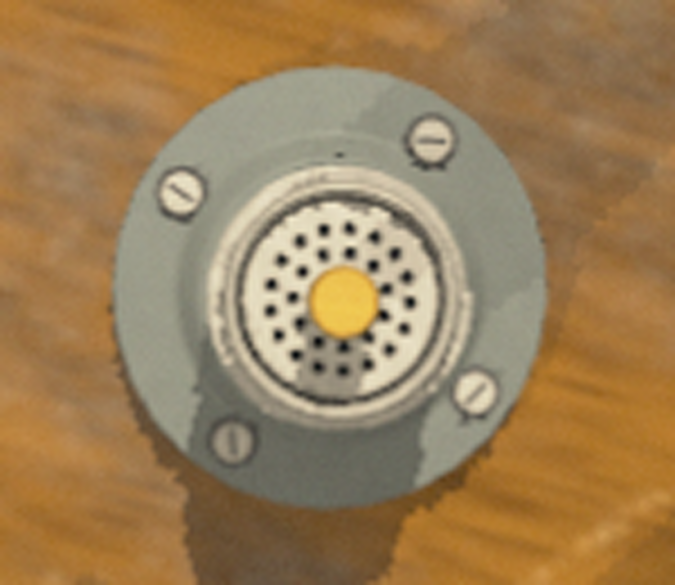

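View pics/w8.png

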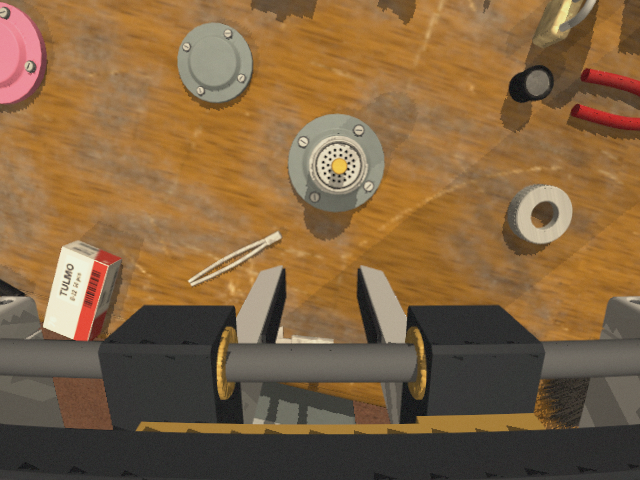

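The strainer sits flat and centred in the mouth with the knob up and a dark gap all round. I'll compute the port centre and go for the ring, turning the wrist on the way so there is clockwise range.

```bash
python3 - <<'E'
from h import *
w=pickle.load(open('w8.pkl','rb'));f=lambda x,y:(338-75+x/4.5,164-65+y/4.5)
def mid(a,b,z): return ((onz(w,*f(*a),z)+onz(w,*f(*b),z))/2).round(1)
print('screws',mid((181,191),(475,392),12),mid((431,139),(234,441),12))
print('flange',mid((115,290),(546,290),10),mid((330,67),(330,507),10))
print('rimouter',mid((210,295),(470,300),60))
print('disk',onz(w,*f(341,299),59),'knob',onz(w,*f(344,302),76))
E
```

```text
screws [510.2  37.   12. ] [510.2  36.8  12. ]
flange [510.8  36.9  10. ] [510.1  36.8  10. ]
rimouter [510.8  37.2  60. ]
disk [510.4668938  36.8726822  59.       ] knob [510.44917631  37.15424179  76.        ]
```

Request:
{"name": "arm_command", "arguments": {
  "deltas": [
    {"xyz": [0.005, -0.02, 0.0], "turn": [0.0, 0.0, 0.18]},
    {"xyz": [0.005, -0.02, 0.0], "turn": [0.0, 0.0, 0.18]},
    {"xyz": [0.005, -0.02, 0.0], "turn": [0.0, 0.0, 0.18]},
    {"xyz": [0.005, -0.02, 0.0], "turn": [0.0, 0.0, 0.18]},
    {"xyz": [0.005, -0.02, 0.0], "turn": [0.0, 0.0, 0.18]},
    {"xyz": [0.005, -0.02, 0.0], "turn": [0.0, 0.0, 0.18]},
    {"xyz": [0.005, -0.02, 0.0], "turn": [0.0, 0.0, 0.18]},
    {"xyz": [0.005, -0.02, 0.0], "turn": [0.0, 0.0, 0.18]},
    {"xyz": [0.005, -0.02, 0.0], "turn": [0.0, 0.0, 0.18]},
    {"xyz": [0.005, -0.02, 0.0], "turn": [0.0, 0.0, 0.18]},
    {"xyz": [0.005, -0.02, -0.01], "turn": [0.0, 0.0, 0.18]},
    {"xyz": [0.005, -0.01, -0.02], "turn": [0.0, 0.0, 0.18]}
  ],
  "gripper": 0.0
}}

```text
clock: 9.48
eef_pos: [512.3, -193.5, 187.8]
eef_rot: [-3.141, -0.001, 2.432]
wrist_force: [0.7, 0.3, -0.7]
finger_gap: 94.1
```

Request:
{"name": "arm_command", "arguments": {
  "deltas": [
    {"xyz": [0.005, 0.0, -0.02], "turn": [0.0, 0.0, 0.18]},
    {"xyz": [0.0, 0.0, -0.02], "turn": [0.0, 0.0, 0.18]},
    {"xyz": [0.0, 0.0, -0.02], "turn": [0.0, 0.0, 0.18]},
    {"xyz": [0.0, 0.0, -0.02], "turn": [0.0, 0.0, 0.18]},
    {"xyz": [0.0, 0.0, -0.02], "turn": [0.0, 0.0, 0.18]},
    {"xyz": [0.0, 0.0, 0.0], "turn": [0.0, 0.0, 0.0]}
  ]
}}

```text
clock: 10.22
eef_pos: [516.0, -192.1, 86.9]
eef_rot: [3.139, -0.004, -2.958]
wrist_force: [0.1, 0.8, 0.9]
finger_gap: 93.8
```

```bash
python3 - <<'E'
from h import *
w=snap('wrist','w9.png'); pickle.dump(w,open('w9.pkl','wb'));s=w['s'];print(s['eef_pos'],s['eef_rot'],s['finger_gap'],s['wrist_force'],s['joints'])
print(proj(w,[518,-191.5,20]))
E
```

```text
[ 516.02675627 -192.13029463   86.92625638] [ 3.1388977  -0.00384921 -2.95758201] 93.84598167118914 [0.14839482 0.82660812 0.9061515 ] [-4.22950932e-01  4.44580618e-01  1.64555812e+00  2.08073816e-05
  1.05615272e+00 -2.17776300e+00]
(np.float64(320.53071328927194), np.float64(255.234175286747))
```

View pics/w9.png

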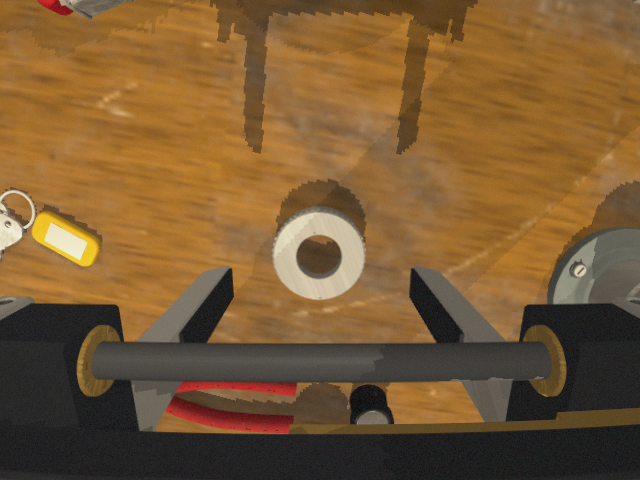

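```bash
python3 - <<'E'
from h import *
w=pickle.load(open('w9.pkl','rb'))
h,s,v=cv2.split(cv2.cvtColor(w['color'],cv2.COLOR_RGB2HSV))
m=((s<60)&(v>120)).astype(np.uint8)*255; mm=np.zeros_like(m); mm[190:320,250:390]=m[190:320,250:390]
cs,hi=cv2.findContours(mm,cv2.RETR_CCOMP,cv2.CHAIN_APPROX_NONE)
for k in sorted(cs,key=cv2.contourArea)[-2:]:
    e=cv2.fitEllipse(k);print(e,onz(w,*e[0],20))
E
```

```text
((318.5787353515625, 255.61062622070312), (45.24385452270508, 45.880699157714844), 69.62777709960938) [ 518.50304169 -192.75506327   20.        ]
((318.35595703125, 254.1566619873047), (87.15088653564453, 91.31709289550781), 102.74783325195312) [ 517.52030239 -193.08972966   20.        ]
```

Request:
{"name": "arm_command", "arguments": {
  "deltas": [
    {"xyz": [0.0025, 0.0, -0.02], "turn": [0.0, 0.0, 0.0]},
    {"xyz": [0.0, 0.0, -0.02], "turn": [0.0, 0.0, 0.0]},
    {"xyz": [0.0, 0.0, -0.02], "turn": [0.0, 0.0, 0.0]},
    {"xyz": [0.0, 0.0, -0.01], "turn": [0.0, 0.0, 0.0]},
    {"xyz": [0.0, 0.0, 0.0], "turn": [0.0, 0.0, 0.0]}
  ]
}}

```text
clock: 10.9
eef_pos: [519.5, -192.6, 19.4]
eef_rot: [3.141, -0.0, -2.958]
wrist_force: [0.6, -0.0, -0.4]
finger_gap: 94.1
```

Request:
{"name": "arm_command", "arguments": {
  "deltas": [
    {"xyz": [-0.001, 0.0, -0.005], "turn": [0.0, 0.0, 0.0]},
    {"xyz": [0.0, 0.0, 0.0], "turn": [0.0, 0.0, 0.0]},
    {"xyz": [0.0, 0.0, 0.0], "turn": [0.0, 0.0, 0.0]},
    {"xyz": [0.0, 0.0, 0.0], "turn": [0.0, 0.0, 0.0]},
    {"xyz": [0.0, 0.0, 0.0], "turn": [0.0, 0.0, 0.0]}
  ],
  "gripper": 1.0,
  "force": 30
}}

```text
clock: 11.52
eef_pos: [518.7, -192.6, 14.8]
eef_rot: [-3.141, 0.0, -2.956]
wrist_force: [0.7, -0.7, 3.5]
finger_gap: 63.0
```

```bash
python3 - <<'E'
from h import *
w=snap('wrist','w10.png'); pickle.dump(w,open('w10.pkl','wb'));s=w['s'];print(s['eef_pos'],s['eef_rot'],s['finger_gap'],s['wrist_force'])
cv2.imwrite('pics/w10c.png',cv2.resize(w['color'][180:380,190:450,::-1],None,fx=3,fy=3,interpolation=2))
E
```

```text
[ 518.68089738 -192.60734617   14.76226399] [-3.14129335e+00  4.26610444e-04 -2.95643889e+00] 63.0312456871671 [ 0.65699302 -0.69291275  3.52823793]
```

View pics/w10c.png

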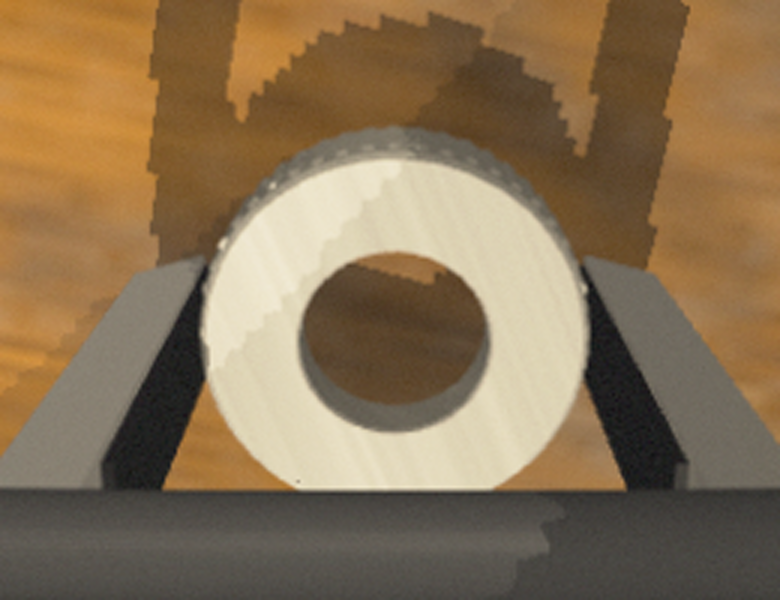

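```bash
python3 - <<'E'
from h import *
w=pickle.load(open('w10.pkl','rb'));p=w['s']['eef_pos'];f=lambda x,y:(190+x/3,180+y/3)
a,b=onz(w,*f(395,252),20),onz(w,*f(395,433),20);c,d=onz(w,*f(300,335),20),onz(w,*f(490,335),20)
print(np.linalg.norm(a-b),np.linalg.norm(c-d))
cen=np.r_[(a+b)[:2]/2,0]; yaw=w['s']['eef_rot'][2]
r=((a+b)/2-p)[:2]; t=np.array([np.cos(yaw),np.sin(yaw)]); print('tool x off',r@t,'y off (tool)',r@np.array([np.sin(yaw),-np.cos(yaw)]), ((c+d)/2-p)[:2])
e=onz(w,*f(397,157),20); print('front edge',(e-p)[:2]@t-32)
E
```

```text
31.36593926986694 30.593377435886744
tool x off -0.8682866964377077 y off (tool) 0.7529928207643268 [-0.91007567  0.5947844 ]
front edge -1.8141202451485832
```

The ring is gripped (gap 63) but about 1.2 mm off-centre along tool x. I'll regrip centred so that it turns about its own axis.

Request:
{"name": "arm_command", "arguments": {
  "deltas": [
    {"xyz": [0.0, 0.0, 0.0], "turn": [0.0, 0.0, 0.0]},
    {"xyz": [0.0012, 0.0002, 0.0], "turn": [0.0, 0.0, 0.0]},
    {"xyz": [0.0, 0.0, 0.0], "turn": [0.0, 0.0, 0.0]}
  ],
  "gripper": 0.2
}}

```text
clock: 11.95
eef_pos: [519.7, -192.3, 14.3]
eef_rot: [3.141, -0.0, -2.956]
wrist_force: [0.3, -0.3, -0.3]
finger_gap: 75.3
```

Request:
{"name": "arm_command", "arguments": {
  "deltas": [
    {"xyz": [0.0, 0.0, 0.0], "turn": [0.0, 0.0, 0.0]},
    {"xyz": [0.0, 0.0, 0.0], "turn": [0.0, 0.0, 0.0]},
    {"xyz": [0.0, 0.0, 0.0], "turn": [0.0, 0.0, 0.0]},
    {"xyz": [0.0, 0.0, 0.0], "turn": [0.0, 0.0, 0.0]}
  ],
  "gripper": 1.0,
  "force": 30
}}

```text
clock: 12.45
eef_pos: [519.7, -192.3, 14.4]
eef_rot: [3.142, -0.0, -2.956]
wrist_force: [0.1, 1.0, -1.1]
finger_gap: 63.1
```

```bash
python3 - <<'E'
from h import *
w=snap('wrist','w11.png'); pickle.dump(w,open('w11.pkl','wb'));s=w['s'];print(s['eef_pos'],s['eef_rot'],s['finger_gap'],s['wrist_force'])
cv2.imwrite('pics/w11c.png',cv2.resize(w['color'][180:380,190:450,::-1],None,fx=3,fy=3,interpolation=2))
E
```

```text
[ 519.67375944 -192.31721064   14.40466421] [ 3.14155360e+00 -3.89340732e-05 -2.95640175e+00] 63.128888087488605 [ 0.0512045   1.01200203 -1.09066893]
```

View pics/w11c.png

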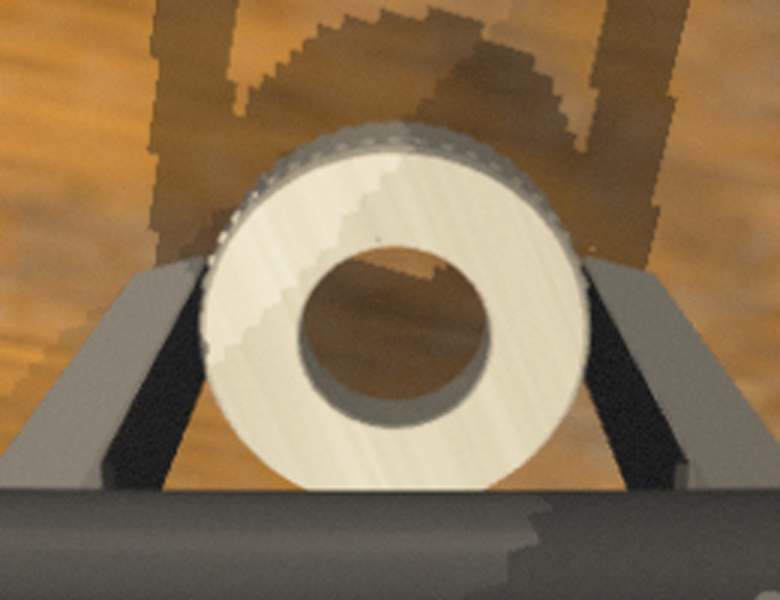

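Request:
{"name": "arm_command", "arguments": {
  "deltas": [
    {"xyz": [0.0, 0.0, 0.04], "turn": [0.0, 0.0, 0.0]},
    {"xyz": [0.0, 0.0, 0.05], "turn": [0.0, 0.0, 0.0]},
    {"xyz": [0.0, 0.03, 0.02], "turn": [0.0, 0.0, 0.0]},
    {"xyz": [-0.002, 0.04, 0.0], "turn": [0.0, 0.0, 0.16]},
    {"xyz": [-0.002, 0.04, 0.0], "turn": [0.0, 0.0, 0.16]},
    {"xyz": [-0.002, 0.04, 0.0], "turn": [0.0, 0.0, 0.16]},
    {"xyz": [-0.002, 0.04, 0.0], "turn": [0.0, 0.0, 0.16]},
    {"xyz": [-0.001, 0.03, 0.0], "turn": [0.0, 0.0, 0.0]},
    {"xyz": [0.0, 0.009, 0.0], "turn": [0.0, 0.0, 0.0]},
    {"xyz": [0.0, 0.0, 0.0], "turn": [0.0, 0.0, 0.0]}
  ]
}}

```text
clock: 13.75
eef_pos: [510.7, 36.6, 124.4]
eef_rot: [3.142, -0.0, -2.316]
wrist_force: [0.3, -0.9, -1.2]
finger_gap: 63.3
```

```bash
python3 - <<'E'
from h import *
w=snap('wrist','w12.png'); pickle.dump(w,open('w12.pkl','wb'));s=w['s'];print(s['eef_pos'],s['eef_rot'],s['finger_gap'],s['wrist_force'],s['moment'],s['joints'])
s=snap('scene','s12.png'); cv2.imwrite('pics/s12c.png',cv2.resize(s['color'][180:320,230:410,::-1],None,fx=4,fy=4,interpolation=2))
E
```

```text
[510.68140591  36.58597927 124.37460953] [ 3.14157463e+00 -2.24363248e-04 -2.31589291e+00] 63.27703687360849 [ 0.30783545 -0.85725395 -1.21939195] [ 0.06013607 -0.07286874  0.008121  ] [ 5.01688808e-05  3.14431263e-01  1.73021025e+00 -1.71570739e-04
  1.09711653e+00 -2.39636762e+00]
```

View pics/w12.png

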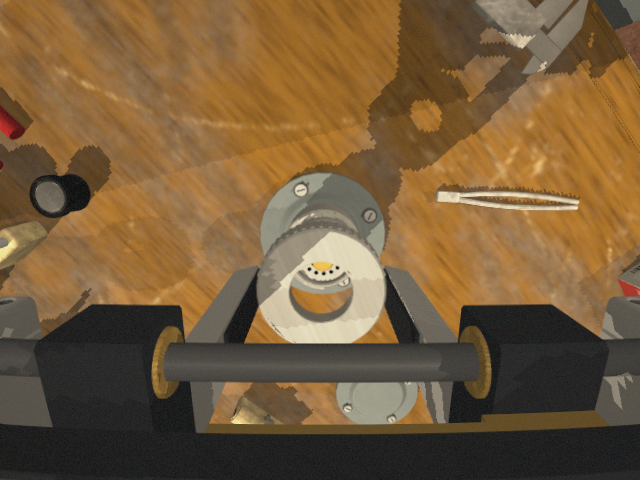

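View pics/s12c.png

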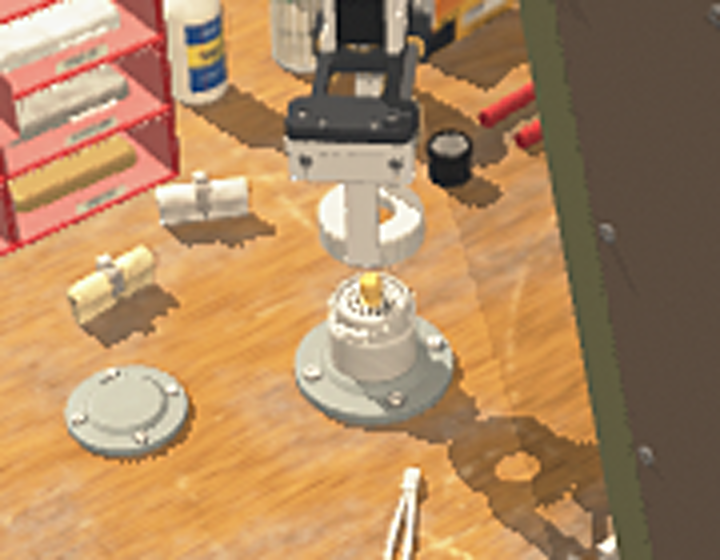

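```bash
python3 - <<'E'
from h import *
w=pickle.load(open('w12.pkl','rb'));p=w['s']['eef_pos'];im=w['color']
h,s,v=cv2.split(cv2.cvtColor(im,cv2.COLOR_RGB2HSV))
cv2.imwrite('pics/w12c.png',cv2.resize(im[160:360,240:400,::-1],None,fx=3,fy=3,interpolation=2))
print('pred screws centre',proj(w,[510.5,37,12]),'pred flange',proj(w,[510.5,37,10]), 'ring hole pred',proj(w,p+np.array([0,0,5.6])))
print('screw mid->',onz(w,322.5,235.5,12))
E
```

```text
pred screws centre (np.float64(321.6827073843822), np.float64(236.35835966526702)) pred flange (np.float64(321.6776542414779), np.float64(235.77707696799567)) ring hole pred (np.float64(321.32120226943044), np.float64(293.2541635893799))
screw mid-> [509.54117627  36.92429324  12.        ]
```

View pics/w12c.png

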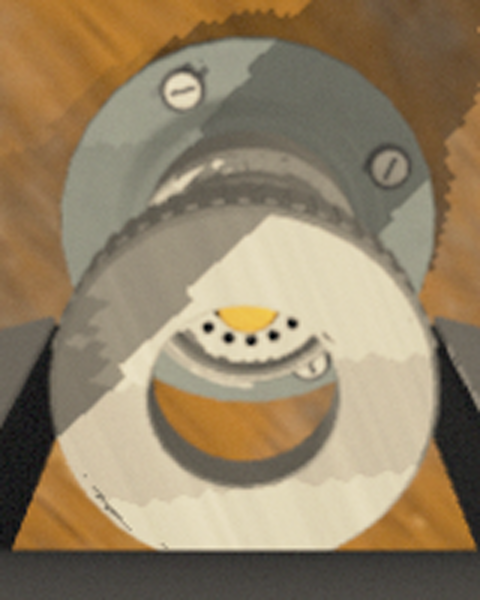

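Request:
{"name": "arm_command", "arguments": {
  "deltas": [
    {"xyz": [-0.0003, 0.0004, -0.02], "turn": [0.0, 0.0, 0.0]},
    {"xyz": [0.0, 0.0, -0.02], "turn": [0.0, 0.0, 0.0]},
    {"xyz": [0.0, 0.0, -0.006], "turn": [0.0, 0.0, 0.0]},
    {"xyz": [0.0, 0.0, -0.002], "turn": [0.0, 0.0, 0.0]},
    {"xyz": [0.0, 0.0, 0.0], "turn": [0.0, 0.0, 0.0]}
  ]
}}

```text
clock: 14.48
eef_pos: [510.7, 36.9, 77.0]
eef_rot: [-3.141, 0.001, -2.317]
wrist_force: [0.1, 0.7, -0.9]
finger_gap: 63.1
```

Request:
{"name": "arm_command", "arguments": {
  "deltas": [
    {"xyz": [0.0, 0.0, -0.001], "turn": [0.0, 0.0, 0.0]},
    {"xyz": [0.0, 0.0, -0.001], "turn": [0.0, 0.0, 0.0]},
    {"xyz": [0.0, 0.0, -0.001], "turn": [0.0, 0.0, 0.0]},
    {"xyz": [0.0, 0.0, 0.0], "turn": [0.0, 0.0, 0.0]}
  ]
}}

```text
clock: 14.98
eef_pos: [510.4, 37.1, 73.4]
eef_rot: [3.142, -0.0, -2.316]
wrist_force: [-0.2, -0.8, -2.3]
finger_gap: 63.0
```

Request:
{"name": "arm_command", "arguments": {
  "deltas": [
    {"xyz": [0.0, 0.0, -0.001], "turn": [0.0, 0.0, 0.0]},
    {"xyz": [0.0, 0.0, -0.001], "turn": [0.0, 0.0, 0.0]},
    {"xyz": [0.0, 0.0, 0.0], "turn": [0.0, 0.0, 0.0]}
  ]
}}

```text
clock: 15.35
eef_pos: [510.4, 37.1, 71.3]
eef_rot: [3.141, -0.0, -2.316]
wrist_force: [-0.6, -0.4, -2.6]
finger_gap: 63.5
```

```bash
python3 - <<'E'
from h import *
s=read_state(); print(s['eef_pos'],s['wrist_force'],s['moment'])
E
```

```text
[510.36231565  37.05828961  71.34891116] [-0.6332087  -0.38961037 -2.5537742 ] [ 0.13371435 -0.05655487 -0.04037162]
```

Request:
{"name": "arm_command", "arguments": {
  "deltas": [
    {"xyz": [0.0, 0.0, -0.001], "turn": [0.0, 0.0, 0.0]},
    {"xyz": [0.0, 0.0, 0.0], "turn": [0.0, 0.0, 0.0]}
  ]
}}

```text
clock: 15.6
eef_pos: [510.4, 37.1, 70.4]
eef_rot: [3.142, -0.0, -2.316]
wrist_force: [0.7, 0.3, -2.5]
finger_gap: 63.2
```

Request:
{"name": "arm_command", "arguments": {
  "deltas": [
    {"xyz": [0.0, 0.0, -0.001], "turn": [0.0, 0.0, 0.0]},
    {"xyz": [0.0, 0.0, 0.0], "turn": [0.0, 0.0, 0.0]}
  ]
}}

```text
clock: 15.85
eef_pos: [510.4, 37.1, 69.4]
eef_rot: [3.142, -0.0, -2.316]
wrist_force: [-0.1, -0.1, -1.4]
finger_gap: 63.0
```

Request:
{"name": "arm_command", "arguments": {
  "deltas": [
    {"xyz": [0.0, 0.0, -0.001], "turn": [0.0, 0.0, 0.0]},
    {"xyz": [0.0, 0.0, 0.0], "turn": [0.0, 0.0, 0.0]}
  ]
}}

```text
clock: 16.1
eef_pos: [510.4, 37.0, 68.4]
eef_rot: [3.142, -0.0, -2.316]
wrist_force: [-0.3, 0.4, -1.5]
finger_gap: 63.2
```

Request:
{"name": "arm_command", "arguments": {
  "deltas": [
    {"xyz": [0.0, 0.0, -0.001], "turn": [0.0, 0.0, 0.0]},
    {"xyz": [0.0, 0.0, 0.0], "turn": [0.0, 0.0, 0.0]}
  ]
}}

```text
clock: 16.35
eef_pos: [510.4, 37.1, 67.4]
eef_rot: [3.142, -0.0, -2.316]
wrist_force: [0.1, -0.3, -2.2]
finger_gap: 63.1
```

Request:
{"name": "arm_command", "arguments": {
  "deltas": [
    {"xyz": [0.0, 0.0, -0.001], "turn": [0.0, 0.0, 0.0]},
    {"xyz": [0.0, 0.0, 0.0], "turn": [0.0, 0.0, 0.0]}
  ]
}}

```text
clock: 16.6
eef_pos: [510.4, 37.1, 66.4]
eef_rot: [3.142, -0.0, -2.316]
wrist_force: [-0.0, -0.2, -2.8]
finger_gap: 63.6
```

Request:
{"name": "arm_command", "arguments": {
  "deltas": [
    {"xyz": [0.0, 0.0, -0.001], "turn": [0.0, 0.0, 0.0]},
    {"xyz": [0.0, 0.0, 0.0], "turn": [0.0, 0.0, 0.0]}
  ]
}}

```text
clock: 16.85
eef_pos: [510.5, 37.1, 65.9]
eef_rot: [-3.141, 0.0, -2.316]
wrist_force: [-3.3, 0.7, 5.8]
finger_gap: 63.1
```

Contact at ring origin ≈ 51.5 mm, so the lugs rest on the ridges. Now turning clockwise and following down.

Request:
{"name": "arm_command", "arguments": {
  "deltas": [
    {"xyz": [0.0, 0.0, -0.0004], "turn": [0.0, 0.0, -0.12]},
    {"xyz": [0.0, 0.0, -0.0004], "turn": [0.0, 0.0, -0.12]},
    {"xyz": [0.0, 0.0, -0.0004], "turn": [0.0, 0.0, -0.12]}
  ]
}}

```text
clock: 17.23
eef_pos: [510.8, 37.0, 64.7]
eef_rot: [-3.141, 0.001, -2.68]
wrist_force: [-1.6, -0.1, -0.6]
finger_gap: 63.6
```

```bash
python3 - <<'E'
from h import *
s=read_state(); print(s['eef_pos'],s['eef_rot'],s['wrist_force'],s['moment'])
E
```

```text
[510.76759874  37.0066117   64.65001549] [-3.14104620e+00  8.72520034e-04 -2.68030804e+00] [-1.56473054 -0.08684705 -0.5820173 ] [-0.01787264 -0.1366044   0.02031546]
```

Request:
{"name": "arm_command", "arguments": {
  "deltas": [
    {"xyz": [0.0, 0.0, -0.001], "turn": [0.0, 0.0, -0.05]},
    {"xyz": [0.0, 0.0, 0.0], "turn": [0.0, 0.0, 0.0]}
  ]
}}

```text
clock: 17.48
eef_pos: [510.5, 37.1, 63.3]
eef_rot: [-3.141, 0.0, -2.726]
wrist_force: [0.7, -0.5, -0.3]
finger_gap: 63.5
```

```bash
python3 - <<'E'
from h import *
s=read_state(); print(s['eef_pos'],s['eef_rot'],s['wrist_force'],s['moment'])
E
```

```text
[510.51360402  37.07227055  63.33639913] [-3.14148715e+00  2.94699103e-04 -2.72601597e+00] [ 0.73930882 -0.50316161 -0.27131274] [ 0.08741609 -0.16528267 -0.01507813]
```

Request:
{"name": "arm_command", "arguments": {
  "deltas": [
    {"xyz": [0.0, 0.0, -0.0005], "turn": [0.0, 0.0, 0.0]},
    {"xyz": [0.0, 0.0, 0.0], "turn": [0.0, 0.0, 0.0]}
  ]
}}

```text
clock: 17.73
eef_pos: [510.5, 37.1, 63.0]
eef_rot: [-3.141, 0.0, -2.726]
wrist_force: [-0.8, 0.4, 4.1]
finger_gap: 63.5
```

```bash
python3 - <<'E'
from h import *
s=read_state(); print(s['eef_pos'],s['eef_rot'],s['wrist_force'],s['moment'])
E
```

```text
[510.54459542  37.07509529  63.03529122] [-3.14142486e+00  3.57991078e-04 -2.72569912e+00] [-0.80501005  0.36638773  4.10567837] [ 0.08068634  0.1125145  -0.0419582 ]
```

Request:
{"name": "arm_command", "arguments": {
  "deltas": [
    {"xyz": [0.0, 0.0, 0.0], "turn": [0.0, 0.0, -0.1]},
    {"xyz": [0.0, 0.0, 0.0], "turn": [0.0, 0.0, -0.1]},
    {"xyz": [0.0, 0.0, 0.0], "turn": [0.0, 0.0, 0.0]}
  ]
}}

```text
clock: 18.1
eef_pos: [510.7, 37.1, 63.0]
eef_rot: [-3.141, 0.001, -2.925]
wrist_force: [0.7, -0.5, 4.9]
finger_gap: 63.4
```

```bash
cat > r.py <<'E'
from h import *
s=read_state(); print(s['eef_pos'].round(2),s['eef_rot'][2].round(4),s['wrist_force'].round(1),s['moment'].round(3),s['effort'][5].round(3),s['finger_gap'].round(2))
E
python3 r.py
```

```text
Traceback (most recent call last):
  File "r.py", line 2, in <module>
    s=read_state(); print(s['eef_pos'].round(2),s['eef_rot'][2].round(4),s['wrist_force'].round(1),s['moment'].round(3),s['effort'][5].round(3),s['finger_gap'].round(2))
                                                                                                                                                ^^^^^^^^^^^^^^^^^^^^^
AttributeError: 'float' object has no attribute 'round'
```

```bash
sed -i "s/,s\['finger_gap'\].round(2)//" r.py; python3 r.py
```

```text
[510.7   37.06  63.03] -2.9255 [ 0.7 -0.5  4.9] [ 0.045 -0.144 -0.006] 1.054
```

Request:
{"name": "arm_command", "arguments": {
  "deltas": [
    {"xyz": [0.0, 0.0, 0.0], "turn": [0.0, 0.0, -0.1]},
    {"xyz": [0.0, 0.0, 0.0], "turn": [0.0, 0.0, -0.1]},
    {"xyz": [0.0, 0.0, 0.0], "turn": [0.0, 0.0, 0.0]}
  ]
}}

```text
clock: 18.48
eef_pos: [510.7, 37.1, 63.0]
eef_rot: [-3.142, 0.001, -3.124]
wrist_force: [-0.1, 0.3, 4.5]
finger_gap: 63.5
```

```bash
python3 r.py
```

```text
[510.67  37.05  62.98] -3.1237 [-0.1  0.3  4.5] [ 0.099 -0.213 -0.005] 1.023
```

Request:
{"name": "arm_command", "arguments": {
  "deltas": [
    {"xyz": [0.0, 0.0, 0.0], "turn": [0.0, 0.0, -0.1]},
    {"xyz": [0.0, 0.0, 0.0], "turn": [0.0, 0.0, -0.1]},
    {"xyz": [0.0, 0.0, 0.0], "turn": [0.0, 0.0, 0.0]}
  ]
}}

```text
clock: 18.85
eef_pos: [510.6, 37.0, 63.0]
eef_rot: [3.142, 0.001, 2.96]
wrist_force: [0.7, -0.2, 5.5]
finger_gap: 63.8
```

```bash
python3 r.py
```

```text
[510.64  36.98  62.99] 2.9597 [ 0.7 -0.2  5.5] [-0.144 -0.232 -0.053] 0.786
```

Request:
{"name": "arm_command", "arguments": {
  "deltas": [
    {"xyz": [0.0, 0.0, 0.0], "turn": [0.0, 0.0, -0.1]},
    {"xyz": [0.0, 0.0, 0.0], "turn": [0.0, 0.0, -0.1]},
    {"xyz": [0.0, 0.0, 0.0], "turn": [0.0, 0.0, 0.0]}
  ]
}}

```text
clock: 19.23
eef_pos: [510.6, 36.9, 63.0]
eef_rot: [3.142, 0.001, 2.761]
wrist_force: [1.6, -1.8, 5.8]
finger_gap: 63.4
```

```bash
python3 r.py
```

```text
[510.61  36.94  62.95] 2.7605 [ 1.6 -1.8  5.8] [-0.216 -0.194 -0.067] 0.876
```

Request:
{"name": "arm_command", "arguments": {
  "deltas": [
    {"xyz": [0.0, 0.0, 0.0], "turn": [0.0, 0.0, -0.1]},
    {"xyz": [0.0, 0.0, 0.0], "turn": [0.0, 0.0, 0.0]}
  ]
}}

```text
clock: 19.48
eef_pos: [510.6, 37.0, 62.8]
eef_rot: [3.142, 0.0, 2.661]
wrist_force: [0.5, -1.9, 3.2]
finger_gap: 63.0
```

```bash
python3 r.py
```

```text
[510.58  36.96  62.8 ] 2.6611 [ 0.5 -1.9  3.2] [-0.312 -0.441 -0.186] 0.819
```

Request:
{"name": "arm_command", "arguments": {
  "deltas": [
    {"xyz": [0.0, 0.0, 0.0], "turn": [0.0, 0.0, -0.1]},
    {"xyz": [0.0, 0.0, 0.0], "turn": [0.0, 0.0, 0.0]}
  ]
}}

```text
clock: 19.73
eef_pos: [510.5, 36.8, 62.6]
eef_rot: [-3.141, 0.0, 2.561]
wrist_force: [3.3, -4.5, -0.1]
finger_gap: 63.2
```

```bash
python3 - <<'E'
from h import *
exec(open('r.py').read())
w=snap('wrist','w13.png'); 
cv2.imwrite('pics/w13c.png',cv2.resize(w['color'][180:380,190:450,::-1],None,fx=3,fy=3,interpolation=2))
E
```

```text
[510.47  36.79  62.6 ] 2.5611 [ 3.3 -4.5 -0.1] [-0.714 -0.629 -0.193] 0.779
```

View pics/w13c.png

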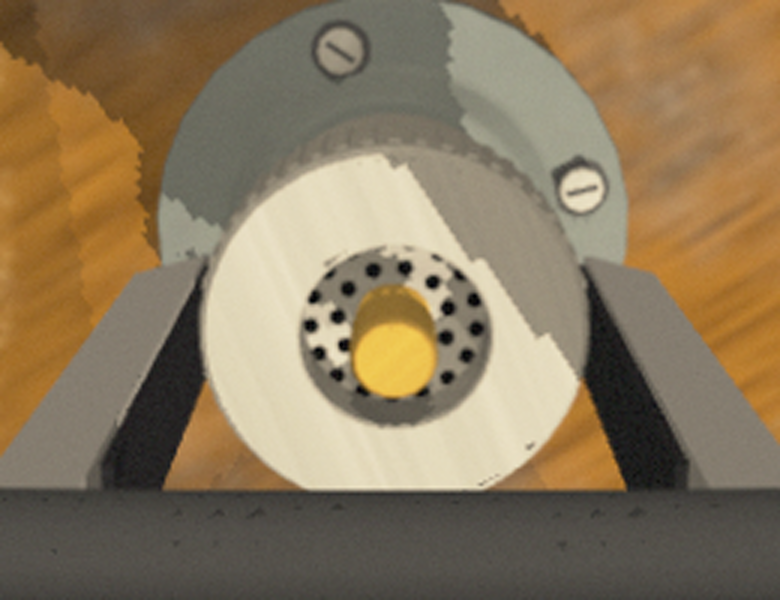

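The lugs have caught: z is being drawn down and the torque is rising. I'll continue in small steps, following down.

Request:
{"name": "arm_command", "arguments": {
  "deltas": [
    {"xyz": [0.0, 0.0002, -0.0004], "turn": [0.0, 0.0, -0.08]},
    {"xyz": [0.0, 0.0, 0.0], "turn": [0.0, 0.0, 0.0]}
  ]
}}

```text
clock: 20.02
eef_pos: [510.5, 36.8, 62.4]
eef_rot: [-3.141, 0.001, 2.481]
wrist_force: [0.4, -6.5, 2.1]
finger_gap: 63.0
```

```bash
python3 r.py
```

```text
[510.49  36.8   62.4 ] 2.481 [ 0.4 -6.5  2.1] [-1.119 -0.5   -0.092] 0.594
```

Request:
{"name": "arm_command", "arguments": {
  "deltas": [
    {"xyz": [0.0, -0.0006, 0.0], "turn": [0.0, 0.0, 0.0]},
    {"xyz": [0.0, 0.0, 0.0], "turn": [0.0, 0.0, 0.0]}
  ]
}}

```text
clock: 20.27
eef_pos: [510.5, 36.7, 62.4]
eef_rot: [3.141, 0.0, 2.479]
wrist_force: [2.0, -1.2, 1.0]
finger_gap: 62.8
```

```bash
python3 r.py
```

```text
[510.49  36.72  62.4 ] 2.4793 [ 2.  -1.2  1. ] [-0.192 -0.563  0.067] -0.027
```

Request:
{"name": "arm_command", "arguments": {
  "deltas": [
    {"xyz": [0.0, 0.0, -0.0002], "turn": [0.0, 0.0, -0.06]},
    {"xyz": [0.0, 0.0, 0.0], "turn": [0.0, 0.0, 0.0]}
  ]
}}

```text
clock: 20.52
eef_pos: [510.4, 36.6, 62.2]
eef_rot: [-3.142, 0.0, 2.419]
wrist_force: [1.3, -3.1, 2.9]
finger_gap: 63.3
```

```bash
python3 r.py
```

```text
[510.44  36.62  62.21] 2.4186 [ 1.3 -3.1  2.9] [-0.5   -0.449  0.029] 0.629
```

```bash
python3 - <<'E'
from h import *
w=snap('wrist','w14.png')
for i in range(3):
    exec(open('r.py').read()); s=camera('top' if i<2 else 'scene')
cv2.imwrite('pics/w14c.png',cv2.resize(w['color'][180:380,190:450,::-1],None,fx=3,fy=3,interpolation=2))
cv2.imwrite('pics/s14c.png',cv2.resize(s['color'][200:310,260:390,::-1],None,fx=5,fy=5,interpolation=2))
E
```

```text
[510.45  36.62  62.23] 2.419 [ 1.5 -2.8  3.1] [-0.486 -0.414  0.021] 0.217
[510.47  36.64  62.22] 2.4188 [ 2.1 -2.8  3.5] [-0.546 -0.432 -0.005] 0.071
[510.46  36.63  62.21] 2.4184 [ 1.  -4.1  2.3] [-0.523 -0.406  0.055] 0.041
```

View pics/w14c.png

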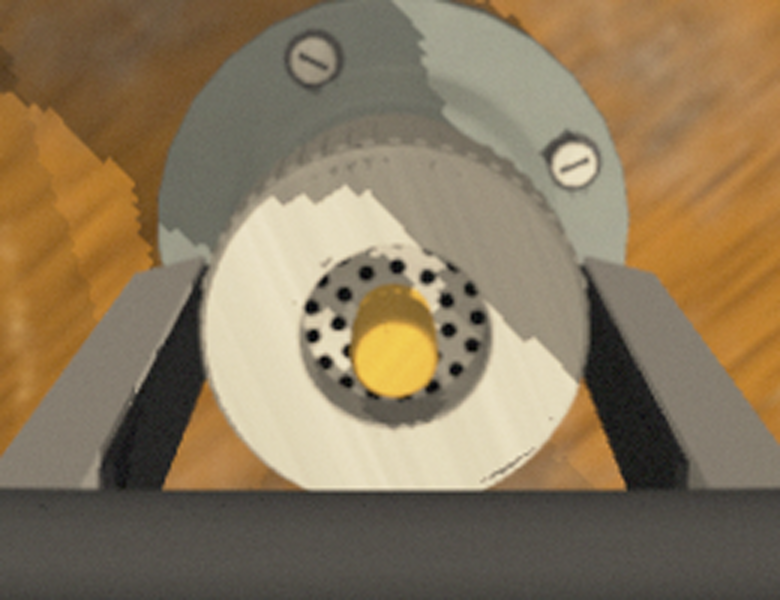

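View pics/s14c.png

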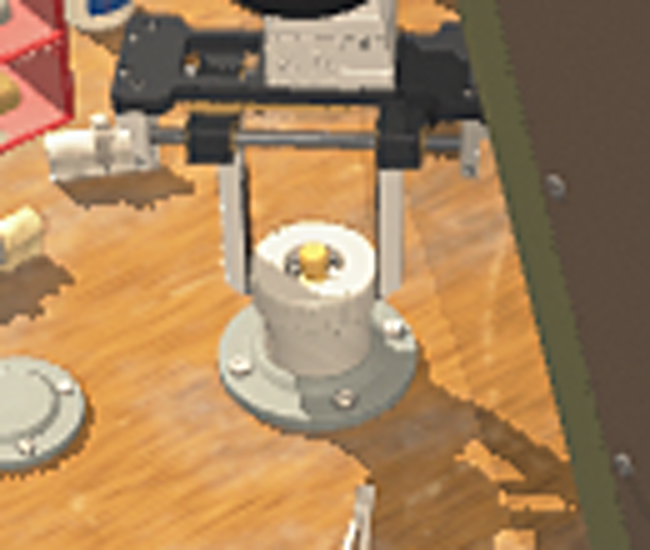

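Request:
{"name": "arm_command", "arguments": {
  "deltas": [
    {"xyz": [0.0, -0.0002, -0.0001], "turn": [0.0, 0.0, -0.04]}
  ]
}}

```text
clock: 20.85
eef_pos: [510.4, 36.5, 62.1]
eef_rot: [3.141, 0.0, 2.378]
wrist_force: [1.7, -2.2, 4.0]
finger_gap: 63.5
```

```bash
python3 - <<'E'
from h import *
for i in range(3):
    exec(open('r.py').read()); s=camera('top')
E
```

```text
[510.44  36.54  62.14] 2.3777 [ 1.7 -2.2  4. ] [-0.185 -0.454  0.56 ] -0.442
[510.45  36.57  62.14] 2.3752 [ 0.2 -2.5  4.5] [-0.275 -0.37   0.312] -0.191
[510.44  36.56  62.13] 2.3774 [ 0.9 -2.5  4.5] [-0.349 -0.436  0.215] 0.783
```

Request:
{"name": "arm_command", "arguments": {
  "deltas": [
    {"xyz": [0.0, 0.0, 0.0], "turn": [0.0, 0.0, 0.0]}
  ]
}}

```text
clock: 21.12
eef_pos: [510.4, 36.5, 62.1]
eef_rot: [3.141, -0.0, 2.378]
wrist_force: [1.5, -2.1, 5.0]
finger_gap: 63.3
```

```bash
python3 - <<'E'
from h import *
for i in range(3):
    exec(open('r.py').read()); s=camera('top')
E
```

```text
[510.4   36.54  62.1 ] 2.3778 [ 1.5 -2.1  5. ] [-0.261 -0.333  0.185] 0.208
[510.44  36.57  62.11] 2.3777 [ 1.6 -2.3  4.9] [-0.228 -0.375  0.259] 0.212
[510.44  36.54  62.1 ] 2.3775 [ 1.2 -0.3  5. ] [-0.136 -0.372  0.166] 0.223
```

Request:
{"name": "arm_command", "arguments": {
  "deltas": [
    {"xyz": [0.0, 0.0, 0.0], "turn": [0.0, 0.0, -0.01]},
    {"xyz": [0.0, 0.0, 0.0], "turn": [0.0, 0.0, -0.01]},
    {"xyz": [0.0, 0.0, 0.0], "turn": [0.0, 0.0, -0.01]}
  ]
}}

```text
clock: 21.65
eef_pos: [510.4, 36.5, 62.1]
eef_rot: [3.142, 0.0, 2.346]
wrist_force: [1.6, -0.3, 5.2]
finger_gap: 63.1
```

```bash
python3 - <<'E'
from h import *
for i in range(3):
    exec(open('r.py').read()); s=camera('top')
E
```

```text
[510.44  36.51  62.06] 2.3463 [ 1.6 -0.3  5.2] [-0.08  -0.454  0.605] 0.381
[510.44  36.51  62.05] 2.3458 [ 1.3 -0.   5.2] [-0.084 -0.438  0.504] 0.38
[510.43  36.5   62.04] 2.3465 [ 0.3 -1.1  5.6] [-0.052 -0.484  0.51 ] 0.623
```

```bash
python3 - <<'E'
from h import *
w=snap('wrist','w15.png'); exec(open('r.py').read())
rows=[]
for n in ['w11','w13','w14','w15']:
    im=cv2.imread(f'pics/{n}.png'); rows.append(cv2.resize(im[205:262,255:390],None,fx=5.5,fy=2.6,interpolation=cv2.INTER_CUBIC))
cv2.imwrite('pics/cmp.png',np.vstack(rows)[:600])
E
```

```text
[510.42  36.5   62.06] 2.3468 [1.1 0.1 5.1] [-0.049 -0.497  0.436] 0.482
```

View pics/cmp.png

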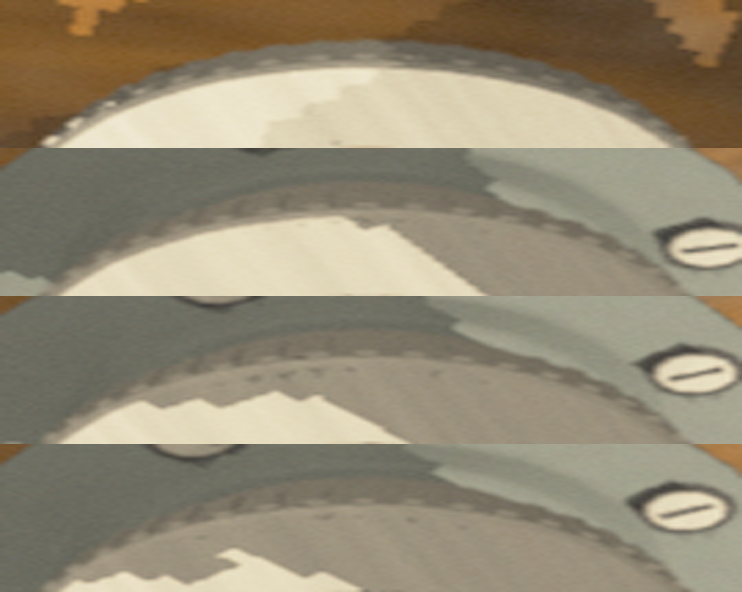

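```bash
python3 - <<'E'
from h import *
c=pickle.load(open('w11.pkl','rb'))
# tool-frame geometry same for all (grasped): ring plane in tool frame; use w11 pose for the mapping
p=c['s']['eef_pos'];yaw=c['s']['eef_rot'][2];z=20
# hole centre px from crop
t=np.array([np.cos(yaw),np.sin(yaw),0]);u=np.array([np.sin(yaw),-np.cos(yaw),0])
ctr=(onz(c,190+395/3,180+246/3,z)+onz(c,190+395/3,180+428/3,z))/2
N=320;sc=5.0 # px/mm
mx=np.zeros((N,N),np.float32);my=mx.copy()
for i in range(N):
  for j in range(N):
    q=ctr+t*(N/2-i)/sc+u*(j-N/2)/sc
    mx[i,j],my[i,j]=proj(c,q)
rr=np.hypot(*np.mgrid[-N//2:N//2,-N//2:N//2])/sc
ring=(rr>17.5)&(rr<30)
for n in ['w10','w11','w13','w14','w15']:
    g=cv2.imread(f'pics/{n}.png',0).astype(np.float32); r=cv2.remap(g,mx,my,cv2.INTER_CUBIC)
    lo=cv2.GaussianBlur(r,(0,0),8); hp=cv2.GaussianBlur(r,(0,0),2)/lo
    gx=cv2.Sobel(hp,cv2.CV_32F,1,0);gy=cv2.Sobel(hp,cv2.CV_32F,0,1)
    mag=np.hypot(gx,gy); 
    row0=N//2-int(0)
    m=ring&(mag<np.percentile(mag[ring],80))&(my<340)
    a=0.5*np.degrees(np.arctan2(2*(gx*gy)[m].sum(),(gx*gx-gy*gy)[m].sum()))
    coh=np.hypot(2*(gx*gy)[m].sum(),(gx*gx-gy*gy)[m].sum())/((gx*gx+gy*gy)[m].sum())
    print(n,round(a,1),round(float(coh),2))
    cv2.imwrite(f'pics/rect_{n}.png',np.clip((hp-0.8)*600,0,255))
ims=[cv2.imread(f'pics/rect_{n}.png') for n in ['w11','w13','w14','w15']]
cv2.imwrite('pics/rect.png',cv2.resize(np.vstack([np.hstack(ims[:2]),np.hstack(ims[2:])]),(600,600)))
E
```

```text
w10 -12.7 0.09
w11 -23.0 0.11
w13 -30.3 0.23
w14 -34.7 0.17
w15 -39.5 0.19[ WARN:0@4.761] global loadsave.cpp:1063 imwrite_ Unsupported depth image for selected encoder is fallbacked to CV_8U.
```

View pics/rect.png

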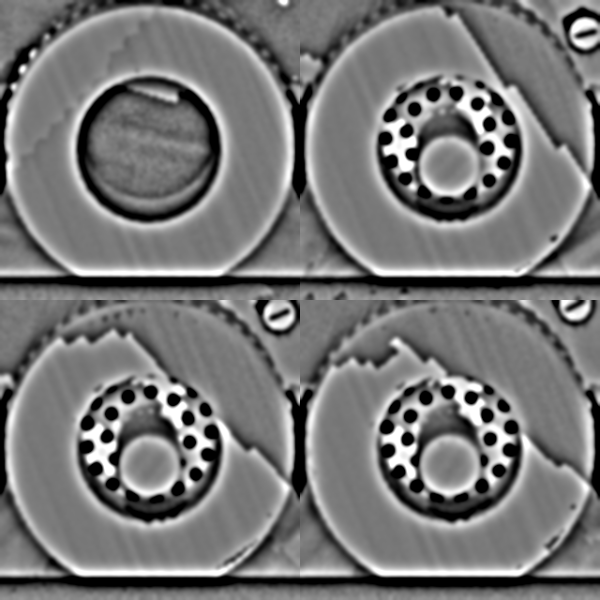

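```bash
python3 - <<'E'
import cv2,numpy as np
I={n:cv2.imread(f'pics/rect_{n}.png',0).astype(np.float32) for n in ['w11','w13','w14','w15']}
def tm(a,b,x0,y0,w,h,s=14):
    T=I[a][y0:y0+h,x0:x0+w]; S=I[b][y0-6:y0+h+6,x0-s:x0+w+s]
    r=cv2.matchTemplate(S,T,cv2.TM_CCOEFF_NORMED);_,mv,_,ml=cv2.minMaxLoc(r); return ml[0]-s,ml[1]-6,round(mv,2)
for a,b in [('w11','w13'),('w13','w14'),('w14','w15'),('w13','w15')]:
    print(a,b,'bottom',tm(a,b,100,248,120,34),'left',tm(a,b,22,140,50,70),'lowL',tm(a,b,50,210,60,50))
E
```

```text
w11 w13 bottom (-1, 0, 0.98) left (1, 0, 0.83) lowL (-1, -3, 0.99)
w13 w14 bottom (0, 0, 0.98) left (1, 2, 0.97) lowL (1, 1, 1.0)
w14 w15 bottom (1, 0, 0.98) left (1, 3, 0.97) lowL (1, 1, 1.0)
w13 w15 bottom (1, 0, 0.98) left (1, 1, 0.97) lowL (1, 1, 0.99)
```

My analysis puts first contact at TCP z 63.42, which matches origin 49. Ring origin is now ≈ 47.65, so the clamp is about 27 N and close to forcing. Snug is 48.1, so I'll back off about 0.13 rad while easing the downward press.

Request:
{"name": "arm_command", "arguments": {
  "deltas": [
    {"xyz": [0.0, 0.0, 0.0002], "turn": [0.0, 0.0, 0.04]},
    {"xyz": [0.0, 0.0, 0.0002], "turn": [0.0, 0.0, 0.04]},
    {"xyz": [0.0, 0.0, 0.0003], "turn": [0.0, 0.0, 0.05]},
    {"xyz": [0.0, 0.0, 0.0], "turn": [0.0, 0.0, 0.0]}
  ]
}}

```text
clock: 22.35
eef_pos: [510.3, 36.5, 62.4]
eef_rot: [3.142, -0.0, 2.476]
wrist_force: [3.3, -0.1, -1.0]
finger_gap: 63.3
```

```bash
python3 - <<'E'
from h import *
for i in range(3):
    exec(open('r.py').read()); s=camera('top')
E
```

```text
[510.29  36.51  62.43] 2.4759 [ 3.3 -0.1 -1. ] [ 0.129 -0.793  0.046] -0.469
[510.26  36.49  62.44] 2.4755 [ 4.  -0.  -1.9] [ 0.096 -0.837  0.051] -0.11
[510.24  36.48  62.42] 2.4755 [ 3.1  0.3 -2.8] [ 0.121 -0.893  0.07 ] 0.023
```

Request:
{"name": "arm_command", "arguments": {
  "deltas": [
    {"xyz": [-0.0002, 0.0, 0.0], "turn": [0.0, 0.0, -0.015]},
    {"xyz": [0.0, 0.0, 0.0], "turn": [0.0, 0.0, -0.015]}
  ]
}}

```text
clock: 22.75
eef_pos: [510.2, 36.4, 62.4]
eef_rot: [-3.141, 0.0, 2.446]
wrist_force: [5.3, -0.9, -6.0]
finger_gap: 63.5
```

```bash
python3 - <<'E'
from h import *
for i in range(3):
    exec(open('r.py').read()); s=camera('top')
E
```

```text
[510.2   36.44  62.43] 2.4461 [ 5.3 -0.9 -6. ] [ 0.027 -1.28   0.619] 0.36
[510.18  36.46  62.43] 2.4453 [ 5.2 -0.4 -5.4] [ 0.023 -1.252  0.531] 0.373
[510.16  36.44  62.41] 2.446 [ 5.8 -0.2 -6. ] [-0.018 -1.204  0.437] 0.664
```

Request:
{"name": "arm_command", "arguments": {
  "deltas": [
    {"xyz": [0.0004, 0.0, -0.0003], "turn": [0.0, 0.0, 0.0]},
    {"xyz": [0.0, 0.0, 0.0], "turn": [0.0, 0.0, 0.0]}
  ]
}}

```text
clock: 23.15
eef_pos: [510.3, 36.4, 62.4]
eef_rot: [-3.141, -0.001, 2.447]
wrist_force: [-0.3, -0.4, 1.0]
finger_gap: 63.3
```

```bash
python3 - <<'E'
from h import *
for i in range(3):
    exec(open('r.py').read()); s=camera('top')
E
```

```text
[510.27  36.44  62.36] 2.4466 [-0.3 -0.4  1. ] [-0.023 -0.131  0.401] 0.409
[510.27  36.44  62.35] 2.4467 [-0.4 -1.2  0.3] [-0.073 -0.087  0.411] 0.406
[510.28  36.44  62.35] 2.4467 [-0.9 -2.   0.7] [-0.13  -0.053  0.381] 0.403
```

The holding torque is 0.40 N m with no side or axial load. By depth the ring is ≈ 4.05 mm below the mouth (about 21 N), mid-range and below forcing. Releasing and backing off.

Request:
{"name": "arm_command", "arguments": {
  "deltas": [
    {"xyz": [0.0, 0.0, 0.0], "turn": [0.0, 0.0, 0.0]},
    {"xyz": [0.0, 0.0, 0.0], "turn": [0.0, 0.0, 0.0]},
    {"xyz": [0.0, 0.0, 0.0], "turn": [0.0, 0.0, 0.0]},
    {"xyz": [0.0, 0.0, 0.02], "turn": [0.0, 0.0, 0.0]},
    {"xyz": [0.0, 0.0, 0.04], "turn": [0.0, 0.0, 0.0]},
    {"xyz": [0.02, -0.02, 0.05], "turn": [0.0, 0.0, 0.0]},
    {"xyz": [0.03, -0.03, 0.03], "turn": [0.0, 0.0, 0.0]},
    {"xyz": [0.0, 0.0, 0.0], "turn": [0.0, 0.0, 0.0]}
  ],
  "gripper": 0.0
}}

```text
clock: 24.3
eef_pos: [562.3, -15.1, 204.5]
eef_rot: [3.139, 0.003, 2.445]
wrist_force: [0.1, 0.4, -1.1]
finger_gap: 94.3
```

```bash
python3 - <<'E'
from h import *
w=snap('wrist','w16.png'); exec(open('r.py').read())
t=snap('scene','s16.png'); tt=snap('top','t16.png')
x,y=map(int,proj(w,[510.5,37,60]));print(x,y)
a=cv2.resize(w['color'][max(0,y-60):y+60,x-60:x+60,::-1],(400,400),interpolation=2); b=cv2.resize(t['color'][205:305,270:370,::-1],(400,400),interpolation=2)
cv2.imwrite('pics/f16.png',np.hstack([a,b]))
E
```

```text
[560.92 -14.11 202.62] 2.4455 [ 1.  -0.  -0.8] [ 0.014 -0.136 -0.002] -0.184
327 142
```

View pics/f16.png

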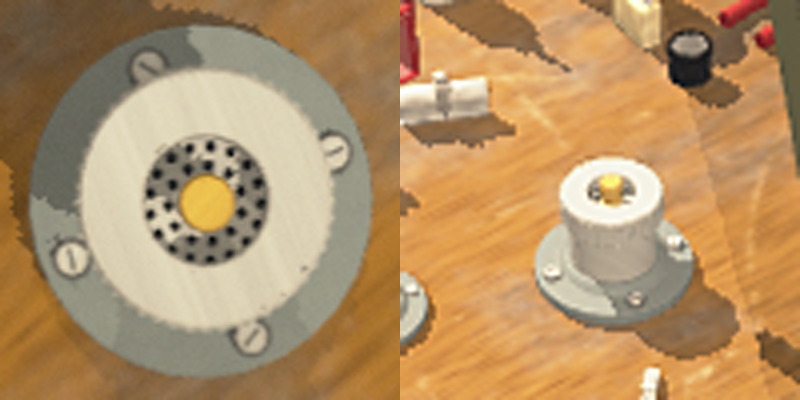

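View pics/s16.png

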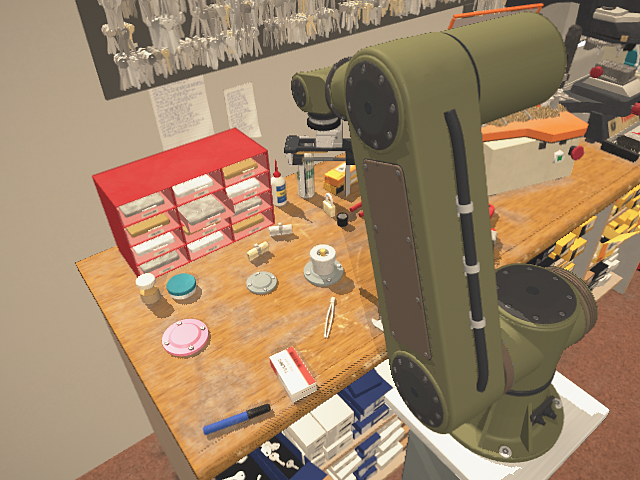

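The ring sits level and concentric on the port, with the strainer and knob visible through its opening at (205,203) in the crop. The other things are where they were and the gripper is clear.

```bash
python3 -c "
from cell import *
print(sign_off())"
```

```text
the job is handed in; nothing more can be done
None
```

I seated the strainer flat on its seal with the knob up and let go of it. I then set the screw ring over it, screwed it down clockwise, released it and handed the job in at about 24 s.

- **Final clamp:** The ring's mid-point is about 4.05 mm below the mouth, which means roughly 21 N on the seal. It held 0.40 N m just before release, a little above the 0.35 N m snug value and below the 0.45 N m forcing limit.
- **Overtightening:** I first turned the ring slightly too far, to about 27 N by depth. The torque there peaked at about 0.6 N m and read about 0.44–0.5 N m at rest, above the forcing figure. I backed off 0.13 rad and re-tightened 0.03 rad, which again peaked briefly at about 0.6 N m before settling at 0.40.
- **Disagreement:** Torque readings while the lugs were catching were inconsistent (−0.19 to +0.07 N m) because of side load from the gripper. I trusted the depth and the later steady readings instead.
- **Last pictures:** The ring is level and centred, and the strainer shows through its opening. The gripper is clear and nothing else in view looks moved, though part of the bench is hidden behind the arm.

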